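Set up the build-guide tablet on its kit stand

TASK

Set up the tablet so that the build steps can be read from across the table: stand the long beam from the rack upright in the stand's socket, fully home. Then prop the tablet, which lies flat on its charging block, in the sorting tray, leaning back on the tray's high wall with its screen up, and let go, so that it can be taken afresh by its raised end. Finally lean it upright (portrait) on the stand, foot on the pad behind the front lip, back against the long beam, screen to the lip's side, and leave the short beam, screwdriver, controller and wheel where they are.

Things in the scene. Friction and masses are not known exactly. Their poses are not given: they have to be found in the camera images.
- tablet: Slim tablet in a black case with a white screen, a slab 170 x 68 x 12 mm, 0.26 kg, lying flat and loose on the charging block, screen up, its back 20 mm above the table. Origin: centre of its underside (back); x along the 170 mm length, y along the 68 mm width, z out of the screen. Either short end may be the lower one.
- long_beam: The longer of two blue kit beams, a solid bar 16 x 30 x 110 mm with a row of dark hole marks, standing upright and loose in one of the rack's two slots (either one). Origin: centre of its lower end; x across the 16 mm thickness, y across the 30 mm width, z up along its length. Symmetric under a half turn.
- short_beam: The shorter blue beam, 16 x 30 x 70 mm, upright in the rack's other slot; same frame as the long one. Bystander, to be left alone.
- charger: Fixed black charging block under the tablet, 100 (x) x 44 (y) x 20 mm high, so that the tablet overhangs it by about 12 mm along each long side. Origin: centre of its underside.
- rack: Fixed grey block 60 (x) x 160 (y) x 35 mm high with two slots for beams at y = -45 and +45 mm, each 19 x 33 mm and 25 mm deep (slot floor 10 mm above the table). Origin: centre of its underside.
- stand: Fixed aluminium tablet stand, base 120 (x) x 100 (y) x 8 mm. Origin: centre of its underside; x points to its rear, the front roughly faces away from the robot. Front lip at x = -60 to -52 mm, 24 mm high; dark pad behind it to x = -10 mm, top at 12 mm; then the socket block, x = -10 to 34 mm, 60 mm wide, top at 40 mm.
- pad (a point): Point on the stand's dark pad, top surface (12 mm above the table), at stand x = -38 mm, y = 0: with the beam home (top 118 mm above the table, front face at stand x = 4 mm), a tablet whose lower back edge rests here leans back at about 68 degrees from level, just clear of the lip, and reaches some 55 mm past the beam's top.
- socket (a point): Centre of the mouth of the stand's socket, at stand x = 12 mm, y = 0, 40 mm above the table: a slot 19 mm (stand x) x 33 mm (stand y), 32 mm deep (floor 8 mm above the table), edges chamfered 2 mm. It takes the beam with its 16 mm thickness along stand x.
- tray: Fixed grey sorting tray 90 (x) x 170 (y) mm, floor 4 mm thick. Origin: centre of its underside; x points from its open front to its high back, towards the robot and somewhat to its left. A rim 20 mm high along the front (inner face x = -41 mm) and both ends (inner faces y = -81, +81 mm); high back wall x = 39 to 45 mm, top at 80 mm.
- wall_top (a point): Middle of the front top edge of the tray's high wall: tray x = 39 mm, y = 0, 80 mm above the table. A tablet with its lower end on the tray floor 9 mm behind the front rim and its back on this edge leans at about 47 degrees (43 degrees if its foot slides to the rim); some 60 mm of it then stand out past the wall.
- screwdriver: Screwdriver 180 mm long with a blue handle, lying on the table beyond the stand. Bystander. Origin on its underside.
- controller: Grey control box with a green board on top, 65 x 90 x 30 mm (parts on top to 41 mm), on the table between the robot and the stand. Bystander. Origin: centre of its underside.
- wheel: Black tyred wheel, 68 mm across, 26 mm thick, lying flat on the table beyond the rack. Bystander. Origin: centre of its underside.
Not all that is in view belongs to the job. There is more than one size of the stand; the one meant has the size given above. Of the things that look like the tablet, the larger one is meant.

How it is judged (in metres and radians):
On the way, in this order (a step that is already met when the one before it is completed fails the run):
1. the long beam stands upright and fully home in the stand's socket, let go (horizontal distance between long_beam and socket below 0.008 m and z of long_beam in the frame of stand below 0.014 m and angle between long_beam's own z axis and vertical below 0.14 rad and contact force between the fingers and long_beam below 0.05 N), for 0.2 s.
2. the tablet leans in the tray on its high wall, screen up, let go and still (angle between tablet's own z axis and vertical between 0.44 and 1.22 rad and contact force between tablet and tray above 0.2 N and height (world z) of tablet above 0.035 m and x of tablet in the frame of tray between -0.01 and 0.048 m and y of tablet in the frame of tray between -0.055 and 0.055 m and contact force between the fingers and tablet below 0.05 N and linear speed of tablet below 0.03 m/s), for 0.2 s.
At the end, for the whole second after the job is handed in: Long beam in the socket: within 8 mm, end under 14 mm above table, under 8 deg off upright. Tablet at rest on stand and beam, leaning 55 to 84 deg from level, screen to the lip, width level within 7 deg, origin within 30 mm of the centre line, stand x -50 to 25 mm, stand z 75 to 110 mm (horizontal distance between long_beam and socket below 0.008 m and z of long_beam in the frame of stand below 0.014 m and angle between long_beam's own z axis and vertical below 0.14 rad and angle between tablet's own z axis and vertical between 0.96 and 1.47 rad and angle between tablet's own y axis and vertical between 1.45 and 1.69 rad and contact force between tablet and long_beam above 0.03 N and contact force between tablet and stand above 0.3 N and x of tablet in the frame of stand between -0.05 and 0.025 m and y of tablet in the frame of stand between -0.03 and 0.03 m and z of tablet in the frame of stand between 0.075 and 0.11 m and linear speed of tablet below 0.02 m/s and angular speed of tablet below 0.1 rad/s); the robot touches nothing.
It fails at once if the screwdriver is displaced by more than 30 mm (distance of screwdriver from where it was at the start of the episode above 0.03 m).
It fails at once if the controller is displaced by more than 30 mm (distance of controller from where it was at the start of the episode above 0.03 m).
It fails at once if the wheel is displaced by more than 30 mm (distance of wheel from where it was at the start of the episode above 0.03 m).
It fails at once if the short beam is displaced by more than 30 mm (distance of short_beam from where it was at the start of the episode above 0.03 m).
It also fails if it takes over 69 s, if anything falls off the work surface, if the arm or the gripper's body presses on something with over 40 N, if the wrist force passes 120 N, or if a joint passes its speed limit or range.

ROBOT

A 7-joint arm with a two-finger parallel gripper is mounted at the origin on the work surface. World frame = base frame: x ahead of the robot, y to its left, z up, the work surface at z = 0. Lengths are in m, angles in degrees, forces in N, time in s.
With the tool pointing down it reaches from about 0.425 to 0.875 m from the base axis. Payload 4.7 kg.
Tool frame: the origin (TCP) lies midway between the tips of the shut fingers; the grasp point (between the pads) lies 19 mm behind it; y points along the fingers, x is the direction in which the jaws open and shut, and the axes are right-handed (so a half turn about y gives the same grasp; the last joint's range is limited). The gripper opens to 87 mm and grips with 3 to 60 N. Pads are 19 mm wide; open, the fingers measure 117 mm over their backs; the gripper's body (75 mm by 190 mm) begins 51 mm behind the grasp point.
Start: joints at [69.104, 18.392, -4.016, 83.108, 1.295, 78.541, -3.26], TCP at [0.24, -0.604, 0.223] pointing down, gripper open.
Joint ranges: [-163.93, 163.93], [-17.29, 119.83], [-79.2, 71.16], [3.27, 140.29], [-89.18, 269.18], [5.43, 117.66], [-154.24, 154.24]. Speed limits (degrees/s): [147.25, 147.25, 180, 180, 180, 180, 180].

INTERFACE

Orientations are given as [roll, pitch, yaw] about the fixed x, y, z axes, in that order (R = Rz(yaw) Ry(pitch) Rx(roll)).
In Python, from cell import env gives the robot as it stands.
- The arm moves only by the tool carry_out, never from a script. Its argument "targets" is a list of rows, each a list of 2 entries, a list of its own where there are three numbers: the shift along the tool's x, y, z in mm, then the turn, a rotation vector about the tool's x, y, z in degrees. A call has 1 to 12 rows; each row shifts and turns the commanded pose from where the row before left it, along the tool's axes as they then stand; what a row does not reach is not made up. A row lasts 1/10 s, in which the tool goes at most 50 mm and 8.59 degrees, less where a joint would pass 70% of its speed; a pose out of reach is approached as far as the arm can. A call with a gripper value outside its range is refused whole. "jaw" is the opening, from 0 (shut) to 1 (fully open), set as the call begins (left out, the last holds). The fingers move at their own pace and stop on an object; "squeeze" is the grip in N (left out, the last holds). Time passes only in rows, so rows that do not move let the fingers close. It gives the time, the measured TCP pose, the force and the opening at its end, in the units of the state.
- env.get_obs(): the state, without advancing time (a new reading comes with each control period).
- env.read_camera(name): name is "scene" or "side" or "wrist"; returns the picture (420x560x3 uint8, red, green, blue); there is no depth.
- env.get_calibration(name): a dict with "fx", "fy", "cx", "cy" (pixels), "R" (3x3) and "t" (3): a world point X has camera coordinates R X + t; the wrist camera has in their place "hand_eye" (4x4, takes a point from camera to tool coordinates, whose origin is the TCP and whose axes are the tool frame's). Camera axes: x right, y down, z forward; pixel columns grow to the right and rows downward; lengths in m; the calibration is good to about 2 mm. A picture is of the moment at which its call begins: read the wrist's pose just before it. get_calibration takes no time and is no camera call.
- env.sign_off(): hands the job in, once; it reports no verdict.
Trained networks look in the newest picture that a camera, given by its name, has taken for a name from the list of things; names that differ only in an ending like _2 or _b are one class to them, and where a whole thing is asked for, a point or a joint stands for the part that bears it (a point fixed in the world has none). Each returns a list of dicts, best first, with "p" (0 to 1); they miss things now and then, are a little off and sometimes report something else, mostly with a low value. They report only what shows in the picture. A call takes as long as a camera call. They do not tell look-alikes from the thing itself.
- env.outline_of(camera, label): "mask" (420x560 bool, what is visible of it) and "xy" ([column, row] in pixels, amid what is visible of it).
The state is a dict: "time_s": time; "qpos": joint angles; "joint_velocities": joint speeds; "effort": joint torques, N m; "tool_pos": TCP position; "tool_rot": TCP orientation; "force": force on the tool from outside, world axes, zero at the start; "wrist_torque": the same for the moment, N m; "grip_width": finger opening in m.
Only numpy, scipy, OpenCV 4.12 (cv2) and the standard library are available. Lean on these libraries where they do the work, as an engineer would, in place of code of your own. Each camera call takes 0.05 s, during which the arm holds its last target.

## Working session

There is one attempt and no reset: what is moved stays moved. The work goes in short steps, Python scripts to look and compute and a tool call to move; the robot and the scene stay as the last step left them, time stands still between calls to the robot, and variables do not carry over. Pictures are saved under pics/ and viewed, and the job is handed in when it is done.

Besides the shell and the picture viewer there is one more tool, called after "Request:" as name(argument=value, ...), one argument or row to a line, values as JSON. carry_out: Moves the arm, as the interface text tells. Its arguments: {"type":"object","properties":{"targets":{"type":"array","items":{"type":"array"}},"jaw":{"type":"number"},"squeeze":{"type":"number"}},"required":["targets"]}

```bash
ls; mkdir -p pics; python3 - <<'E'
from cell import env
import cv2,numpy as np
o=env.get_obs(); print(o)
for c in ["scene","side","wrist"]:
    im=env.read_camera(c); cv2.imwrite(f"pics/{c}0.png",im[:,:,::-1])
    k=env.get_calibration(c); print(c,k)
E
```

```text
pics
{'time_s': 0.0, 'qpos': array([69.10463481, 18.4392834 , -4.01543777, 83.17632169,  1.2954943 ,
       78.54211747, -3.26118984]), 'joint_velocities': array([-0.01441266, -0.08563851,  0.09353975, -0.0052913 ,  0.03233072,
       -0.0180996 , -0.06748336]), 'effort': array([ 2.04878597e-04, -4.91291034e+01, -4.03916622e-01, -3.12524307e+01,
       -6.41044183e-02,  4.38024988e-02,  1.55688845e-04]), 'tool_pos': array([ 0.24010483, -0.60340936,  0.22144655]), 'tool_rot': array([-90.00642552,   0.11244728, -68.29604012]), 'force': array([ 0.22382952, -0.69381226,  0.17145901]), 'wrist_torque': array([ 0.00272307, -0.02241823, -0.0241399 ]), 'grip_width': 0.08710007494067132}
scene {'fx': 500.64363761959066, 'fy': 500.64363761959066, 'cx': 281.3396517118196, 'cy': 212.72167478679702, 'R': array([[ 0.48672286,  0.87353689, -0.00584414],
       [ 0.52011016, -0.29516034, -0.80147726],
       [-0.70184491,  0.38705771, -0.5979967 ]]), 't': array([-0.2181526 , -0.20169666,  1.6144629 ])}
side {'fx': 435.8641850336625, 'fy': 435.8641850336625, 'cx': 271.9294882710458, 'cy': 205.88173240141458, 'R': array([[ 0.96340025, -0.26765992, -0.01476935],
       [-0.18214358, -0.61318347, -0.7686545 ],
       [ 0.19668168,  0.74321208, -0.63949364]]), 't': array([-0.52438339,  0.1442836 ,  0.89183217])}
wrist {'fx': 322.549549200911, 'fy': 322.549549200911, 'cx': 282.01913146716976, 'cy': 215.18493950153302, 'hand_eye': array([[ 9.99998202e-01, -4.71049850e-04, -1.83679527e-03,
         9.75247851e-04],
       [ 1.61774140e-03, -2.93410108e-01,  9.55985299e-01,
        -1.62726575e-01],
       [-9.89251031e-04, -9.55986551e-01, -2.93408819e-01,
         8.10660643e-02],
       [ 0.00000000e+00,  0.00000000e+00,  0.00000000e+00,
         1.00000000e+00]])}
```

View pics/scene0.png

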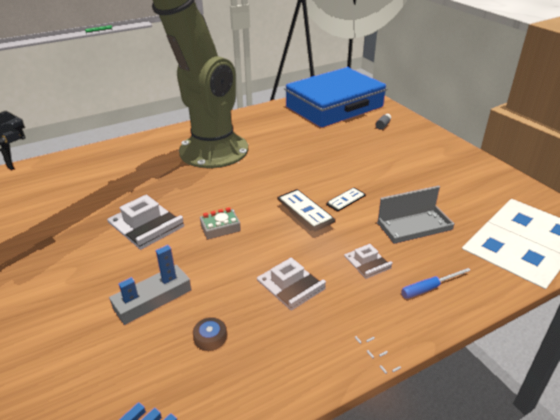

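View pics/side0.png

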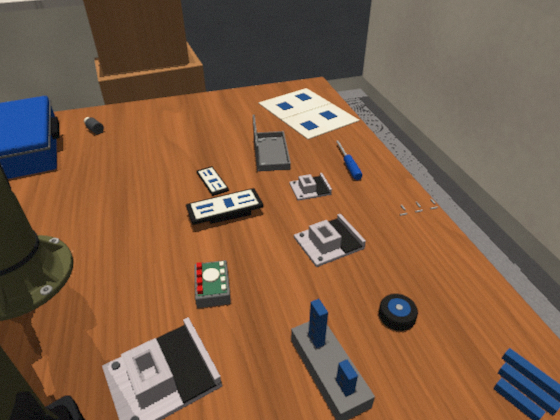

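View pics/wrist0.png

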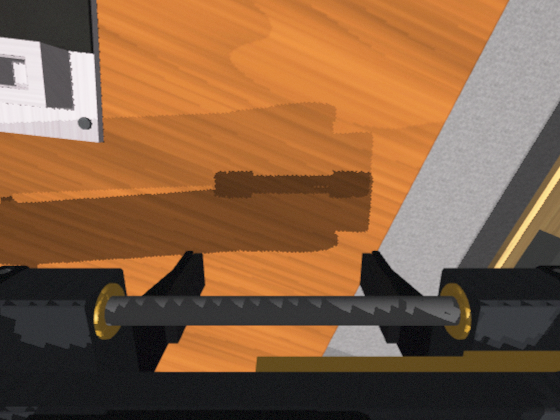

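```bash
cat > h.py <<'E'
from cell import env
import cv2,numpy as np,pickle
from scipy.spatial.transform import Rotation as Ro
def fixedcam(c):
    k=env.get_calibration(c); return dict(K=np.array([[k['fx'],0,k['cx']],[0,k['fy'],k['cy']],[0,0,1]]),R=np.array(k['R']),t=np.array(k['t']))
def toolpose(o=None):
    o=o or env.get_obs()
    T=np.eye(4);T[:3,:3]=Ro.from_euler('xyz',o['tool_rot'],degrees=True).as_matrix();T[:3,3]=o['tool_pos'];return T
def wristcam(T):
    k=env.get_calibration('wrist');E=np.linalg.inv(T@np.array(k['hand_eye']))
    return dict(K=np.array([[k['fx'],0,k['cx']],[0,k['fy'],k['cy']],[0,0,1]]),R=E[:3,:3],t=E[:3,3])
def proj(cam,P):
    X=np.atleast_2d(P)@cam['R'].T+cam['t']; u=X@cam['K'].T; return u[:,:2]/u[:,2:]
def ray(cam,uv,z):
    d=np.linalg.inv(cam['K'])@np.array([uv[0],uv[1],1.]); d=cam['R'].T@d; o=-cam['R'].T@cam['t']
    return o+d*(z-o[2])/d[2]
def snap(name,c):
    T=toolpose(); im=env.read_camera(c); cv2.imwrite(f'pics/{name}.png',im[:,:,::-1])
    cam=wristcam(T) if c=='wrist' else fixedcam(c)
    pickle.dump((im,cam),open(f'pics/{name}.pkl','wb')); return im,cam
E
python3 - <<'E'
from h import *
zs=dict(tablet=.032,long_beam=.08,short_beam=.05,charger=.01,rack=.03,stand=.015,tray=.02,screwdriver=.01,controller=.03,wheel=.02)
M={}
for c in ['scene','side']:
    im,cam=snap(c+'1',c)
    for l,z in zs.items():
        r=env.outline_of(c,l); M[c,l]=r
        for d in r: print(c,l,round(d['p'],2),np.round(d['xy']),d['mask'].sum(),np.round(ray(cam,d['xy'],z),3))
pickle.dump(M,open('masks.pkl','wb'))
print(env.get_obs()['time_s'])
E
```

```text
scene tablet 0.97 [303. 208.] 1192 [0.449 0.065 0.032]
scene tablet 0.9 [343. 199.] 429 [0.469 0.176 0.032]
scene long_beam 0.84 [166. 263.] 520 [ 0.531 -0.327  0.08 ]
scene short_beam 0.81 [129. 288.] 355 [ 0.535 -0.413  0.05 ]
scene rack 0.75 [149. 297.] 2000 [ 0.558 -0.382  0.03 ]
scene stand 0.65 [145. 223.] 2315 [ 0.285 -0.311  0.015]
scene stand 0.64 [371. 266.] 965 [0.701 0.095 0.015]
scene stand 0.59 [291. 284.] 1921 [ 0.659 -0.092  0.015]
scene tray 0.73 [412. 219.] 2960 [0.614 0.293 0.02 ]
scene screwdriver 0.75 [422. 284.] 443 [0.798 0.162 0.01 ]
scene controller 0.9 [222. 221.] 875 [ 0.394 -0.142  0.03 ]
scene wheel 0.94 [212. 333.] 940 [ 0.707 -0.301  0.02 ]
side tablet 0.65 [208. 179.] 544 [0.427 0.178 0.032]
side tablet 0.63 [223. 204.] 1560 [0.446 0.069 0.032]
side long_beam 0.85 [320. 324.] 746 [ 0.533 -0.331  0.08 ]
side long_beam 0.48 [350. 376.] 545 [ 0.544 -0.428  0.08 ]
side short_beam 0.86 [349. 376.] 575 [ 0.552 -0.412  0.05 ]
side charger 0.72 [227. 216.] 144 [0.451 0.05  0.01 ]
side charger 0.55 [317. 323.] 731 [ 0.549 -0.284  0.01 ]
side charger 0.41 [396. 311.] 1196 [ 0.698 -0.3    0.01 ]
side rack 0.92 [331. 375.] 3443 [ 0.532 -0.394  0.03 ]
side rack 0.17 [326. 240.] 2166 [ 0.633 -0.108  0.03 ]
side stand 0.96 [162. 375.] 7661 [ 0.273 -0.311  0.015]
side stand 0.93 [328. 240.] 2224 [ 0.645 -0.095  0.015]
side stand 0.66 [311. 185.] 777 [0.674 0.1   0.015]
side tray 0.61 [270. 149.] 1271 [0.619 0.286 0.02 ]
side screwdriver 0.7 [232. 217.] 176 [0.462 0.042 0.01 ]
side screwdriver 0.62 [352. 169.] 240 [0.805 0.143 0.01 ]
side controller 0.62 [212. 281.] 1584 [ 0.383 -0.152  0.03 ]
side controller 0.53 [318. 327.] 719 [ 0.544 -0.305  0.03 ]
side wheel 0.58 [398. 312.] 1161 [ 0.696 -0.308  0.02 ]
side wheel 0.38 [350. 167.] 334 [0.794 0.139 0.02 ]
side wheel 0.36 [267. 150.] 1364 [0.609 0.282 0.02 ]
1.25
```

```bash
cat > fit.py <<'E'
from h import *
from scipy.optimize import minimize
def box(x0,x1,y0,y1,z0,z1):
    return np.array([[x,y,z] for x in (x0,x1) for y in (y0,y1) for z in (z0,z1)])/1000.
MOD=dict(
 stand=[box(-60,60,-50,50,0,8),box(-60,-52,-50,50,0,24),box(-52,-10,-50,50,0,12),box(-10,34,-30,30,0,40)],
 rack=[box(-30,30,-80,80,0,35)],
 tray=[box(-45,45,-85,85,0,4),box(-45,-41,-85,85,0,20),box(-45,45,-85,-81,0,20),box(-45,45,81,85,0,20),box(39,45,-85,85,0,80)],
 tablet=[box(-85,85,-34,34,20,32)],
 controller=[box(-32.5,32.5,-45,45,0,30)],
 beam=[box(-8,8,-15,15,0,110)])
S=4
def sil(cam,boxes,p,sc=1.):
    c,s=np.cos(p[2]),np.sin(p[2]);R=np.array([[c,-s,0],[s,c,0],[0,0,1]])
    m=np.zeros((420*2,560*2),np.uint8)
    for b in boxes:
        X=b*sc@R.T+np.array([p[0],p[1],p[3] if len(p)>3 else 0])
        h=cv2.convexHull(np.round((proj(cam,X)*2+.5)*16).astype(np.int32))
        cv2.fillConvexPoly(m,h,255,lineType=cv2.LINE_8,shift=4)
    return m>0
def fit(boxes,obs,p0,scale=False):
    obs=[(c,cv2.resize(m.astype(np.uint8),(1120,840),interpolation=cv2.INTER_NEAREST)>0) for c,m in obs]
    def f(q):
        p=q[:3]*np.array([1,1,10]) ; sc=q[3] if scale else 1.
        v=0
        for c,m in obs:
            a=sil(c,boxes,p,sc); v+=1-(a&m).sum()/max(1,(a|m).sum())
        return v/len(obs)
    q0=np.array([p0[0],p0[1],p0[2]/10]+([1.] if scale else []))
    sx=np.vstack([q0]+[q0+d for d in np.diag([.02,.02,.02]+([.15] if scale else []))[:]])
    r=minimize(f,q0,method='Nelder-Mead',options=dict(initial_simplex=sx,xatol=1e-5,fatol=1e-5,maxiter=400))
    r=minimize(f,r.x,method='Nelder-Mead',options=dict(initial_simplex=r.x+(sx-q0)*.3,xatol=1e-5,fatol=1e-5,maxiter=400))
    q=r.x.copy();q[2]*=10;return q,r.fun
E
cat > f1.py <<'E'
from fit import *
M=pickle.load(open('masks.pkl','rb'));C={c:fixedcam(c) for c in('scene','side')}
def best(name,obs,p0,yaws,scale=False):
    rs=[fit(MOD[name],obs,[*p0,np.radians(y)],scale) for y in yaws]
    q,v=min(rs,key=lambda r:r[1]); print(name,np.round(q,4),'yaw',round(np.degrees(q[2]),1),'cost',round(v,3)); return q
o=lambda l,i,j:[(C['scene'],M['scene',l][i]['mask']),(C['side'],M['side',l][j]['mask'])]
for (i,j),p in zip([(0,0),(2,1),(1,2)],[(.28,-.31),(.65,-.095),(.69,.1)]):
    best('stand',o('stand',i,j),p,[120,160,200],True)
for (i,j),p in zip([(0,1),(1,0)],[(.448,.067),(.448,.177)]):
    best('tablet',o('tablet',i,j),p,[0,45,90,135],True)
best('tray',o('tray',0,0),(.615,.29),[135,165,190],True)
best('controller',o('controller',0,0),(.39,-.145),[0,40,80,120],False)
obs=[]
for c in('scene','side'):
    m=M[c,'rack'][0]['mask']|0
    obs.append((C[c],m.astype(bool)))
best('rack',obs,(.545,-.385),[0,30,60,-30])
E
python3 f1.py
python3 - <<'E'
import cv2
a=cv2.imread('pics/scene1.png');b=cv2.imread('pics/side1.png')
cv2.imwrite('pics/z1.png',cv2.resize(a[180:320,240:440],None,fx=4,fy=4,interpolation=cv2.INTER_CUBIC)) 
cv2.imwrite('pics/z2.png',cv2.resize(b[105:305,180:380],None,fx=3,fy=3,interpolation=cv2.INTER_CUBIC))
E
```

```text
stand [ 0.2698 -0.3049  3.4203  1.3054] yaw 196.0 cost 0.022
stand [ 0.6464 -0.087   3.3218  0.9924] yaw 190.3 cost 0.026
stand [0.672  0.1082 3.1213 0.7252] yaw 178.8 cost 0.061
tablet [0.4478 0.0723 0.1009 0.9747] yaw 5.8 cost 0.048
tablet [ 0.4386  0.1935 -1.3417  0.6376] yaw -76.9 cost 0.264
tray [0.6219 0.2971 2.9644 0.9837] yaw 169.9 cost 0.042
controller [ 0.3809 -0.1406 -0.1455] yaw -8.3 cost 0.084
rack [ 0.5381 -0.3711  0.1588] yaw 9.1 cost 0.222
```

View pics/z1.png

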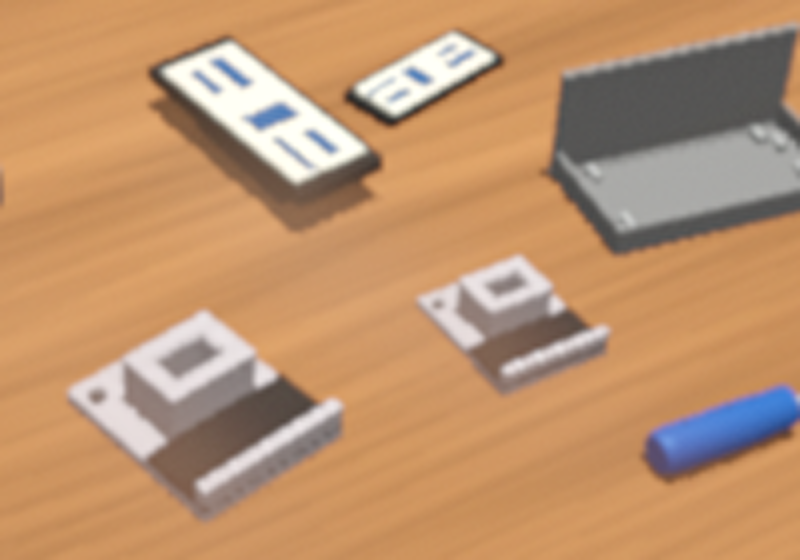

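View pics/z2.png

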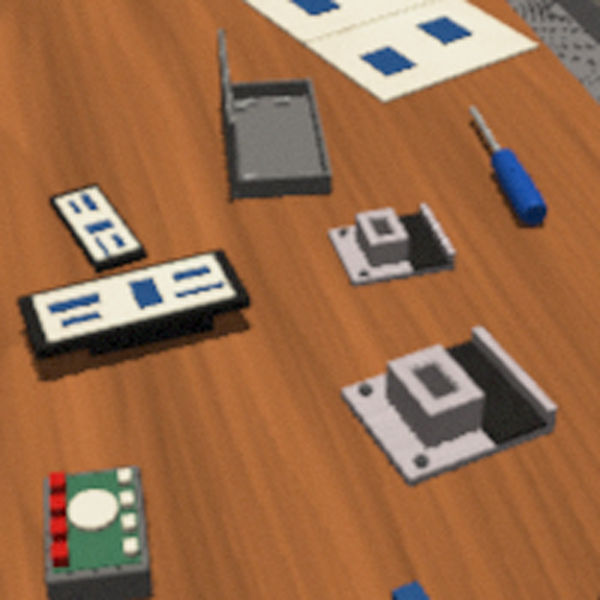

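```bash
cat > f2.py <<'E'
from fit import *
M=pickle.load(open('masks.pkl','rb'));C={c:fixedcam(c) for c in('scene','side')}
def tr(b,y,z): return b+np.array([0,y,z])/1000
L=MOD['beam'][0]; Sb=box(-8,8,-15,15,0,70)
for s in (1,-1):
    boxes=[MOD['rack'][0],tr(L,45*s,10),tr(Sb,-45*s,10)]
    obs=[(C[c],M[c,'rack'][0]['mask']|M[c,'long_beam'][0]['mask']|M[c,'short_beam'][0]['mask']) for c in C]
    for y in (0,25,-25):
        q,v=fit(boxes,obs,[.545,-.385,np.radians(y)]); print(s,np.round(q,4),np.degrees(q[2]),v)
    for o in obs:
        q,v=fit(boxes,[o],[.545,-.385,np.radians(20)]); print(' single',s,np.round(q,4),np.degrees(q[2]),v)
E
python3 f2.py
cat > f3.py <<'E'
from fit import *
M=pickle.load(open('masks.pkl','rb'));C={c:fixedcam(c) for c in('scene','side')}
o=lambda l,i,j:[(C['scene'],M['scene',l][i]['mask']),(C['side'],M['side',l][j]['mask'])]
for n,(i,j),p,y in [('stand',(2,1),(.65,-.095),190),('tray',(0,0),(.62,.297),170)]:
    for ob in (o(n,i,j),o(n,i,j)[:1],o(n,i,j)[1:]):
        q,v=fit(MOD[n],ob,[*p,np.radians(y)]);print(n,np.round(q,4),np.degrees(q[2]),v)
T=MOD['tablet']; CH=box(-50,50,-22,22,0,20)
for ob in (o('tablet',0,1),o('tablet',0,1)[:1],o('tablet',0,1)[1:]):
    q,v=fit(T,ob,[.448,.07,.1]);print('tablet',np.round(q,4),np.degrees(q[2]),v)
E
python3 f3.py
```

```text
1 [ 0.5378 -0.3712  0.1641] 9.399555178539215 0.044552002952691794
1 [ 0.5379 -0.3711  0.1626] 9.315344629811678 0.04472519152500665
1 [ 0.538  -0.3714  0.1583] 9.069383383245581 0.0449502852724919
 single 1 [ 0.5383 -0.3718  0.1703] 9.760172402878602 0.05762097106586428
 single 1 [ 0.5379 -0.3704  0.1576] 9.032306397807455 0.02526304823419101
-1 [ 0.5381 -0.3716  0.1565] 8.968134258880571 0.15674676956736872
-1 [ 0.538  -0.371   0.1533] 8.783042617880726 0.15557398382774307
-1 [ 0.5378 -0.3707  0.1573] 9.010257612052369 0.156100063100291
 single -1 [ 0.5378 -0.3718  0.1927] 11.041347637089308 0.18890934192360787
 single -1 [ 0.5381 -0.3706  0.1504] 8.617839215518158 0.11314709121858413
stand [ 0.6464 -0.0869  3.3225] 190.3674648170207 0.030030014186621268
stand [ 0.6461 -0.0874  3.3211] 190.28404910046328 0.03197270314672063
stand [ 0.6465 -0.0863  3.3154] 189.95908086494265 0.023683045595396246
tray [0.6218 0.2972 2.9585] 169.50978615116745 0.05014220963247856
tray [0.6218 0.2968 2.9815] 170.82631408571766 0.026246285902938316
tray [0.622  0.2982 2.9537] 169.23411452267288 0.06434365781710916
tablet [0.4484 0.0721 0.0897] 5.136647822556889 0.07026146233406205
tablet [0.4472 0.072  0.0987] 5.653882196315155 0.05041008201640329
tablet [0.4473 0.0733 0.0858] 4.913823252009772 0.08034792864514229
```

```bash
cat >> h.py <<'E'
import json
def Rt(yaw,tilt_x=0): # tool rotation: down, yaw of tool x; then turned about tool x by tilt
    return Ro.from_euler('xyz',[-90,0,yaw],degrees=True).as_matrix()@Ro.from_euler('x',tilt_x,degrees=True).as_matrix()
def plan(wps,T0=None,vmax=45,wmax=8.3,settle=0):
    """wps: list of (pos,R[,vmax]) ; prints rows"""
    T=toolpose() if T0 is None else T0.copy(); rows=[]
    for w in wps:
        p,R=np.array(w[0]),w[1]; vm=w[2] if len(w)>2 else vmax
        d=np.linalg.norm(p-T[:3,3])*1000; a=np.degrees(np.linalg.norm(Ro.from_matrix(T[:3,:3].T@R).as_rotvec()))
        n=max(1,int(np.ceil(max(d/vm,a/wmax))))
        for k in range(n):
            rem=n-k
            rv=np.degrees(Ro.from_matrix(T[:3,:3].T@R).as_rotvec())/rem
            dl=T[:3,:3].T@((p-T[:3,3])/rem)*1000
            dl=np.round(dl,0 if rem>1 else 1); rv=np.round(rv,1)
            rows.append([[float(x)+0. for x in dl],[float(x)+0. for x in rv]])
            T[:3,3]+=T[:3,:3]@dl/1000; T[:3,:3]=T[:3,:3]@Ro.from_rotvec(rv,degrees=True).as_matrix()
    print(len(rows),'rows')
    for i in range(0,len(rows),12): print(json.dumps(rows[i:i+12]).replace('.0,',',').replace('.0]',']').replace('-0,','0,').replace(' ',''))
    print('end',np.round(T[:3,3],4),np.round(Ro.from_matrix(T[:3,:3]).as_euler('xyz',degrees=True),1)); return T
E
python3 - <<'E'
from h import *
plan([((.5307,-.3266,.230),Rt(9.3))])
E
```

```text
10 rows
[[[-15,-1,37],[0,-7.8,0]],[[-10,-1,39],[0,-7.8,0]],[[-4,-1,40],[0,-7.7,0]],[[1,-1,40],[0,-7.8,0]],[[6,-1,40],[0,-7.7,0]],[[12,0,38],[0,-7.8,0]],[[17,-1,37],[0,-7.7,0]],[[21,0,34],[0,-7.8,0]],[[26,-1,31],[0,-7.7,0]],[[29.4,-0.4,26.7],[0,-7.8,0]]]
end [ 0.5307 -0.3266  0.23  ] [-90.    0.    9.3]
```

Request:
carry_out(
  targets=[
    [[-15, -1, 37], [0, -7.8, 0]],
    [[-10, -1, 39], [0, -7.8, 0]],
    [[-4, -1, 40], [0, -7.7, 0]],
    [[1, -1, 40], [0, -7.8, 0]],
    [[6, -1, 40], [0, -7.7, 0]],
    [[12, 0, 38], [0, -7.8, 0]],
    [[17, -1, 37], [0, -7.7, 0]],
    [[21, 0, 34], [0, -7.8, 0]],
    [[26, -1, 31], [0, -7.7, 0]],
    [[29.4, -0.4, 26.7], [0, -7.8, 0]],
    [[0, 0, 0], [0, 0, 0]],
    [[0, 0, 0], [0, 0, 0]],
  ],
  jaw=0.6,
)

```text
time_s: 2.45
tool_pos: [0.5314, -0.3254, 0.2299]
tool_rot: [-90.0, 0.0, 9.4]
force: [-0.3, -1.1, 0.4]
grip_width: 0.0522
```

```bash
python3 - <<'E'
from h import *
o=env.get_obs();print(o['time_s'],o['qpos'],o['tool_pos'],o['tool_rot'],o['force'],o['grip_width'])
im,cam=snap('w1','wrist')
b=im[:,:,::-1].copy()
def rz(y): y=np.radians(y);c,s=np.cos(y),np.sin(y);return np.array([[c,-s,0],[s,c,0],[0,0,1]])
from fit import box
rk=np.array([.538,-.371,0]);R=rz(9.3)
for y,h,col in ((45,.120,(0,255,0)),(-45,.08,(0,0,255))):
    P=np.array([[sx*.008,y/1000+sy*.015,h] for sx,sy in((1,1),(1,-1),(-1,-1),(-1,1))])@R.T+rk
    cv2.polylines(b,[np.round(proj(cam,P)).astype(int)],True,col,1)
P=np.array([[sx*.03,sy*.08,.035] for sx,sy in((1,1),(1,-1),(-1,-1),(-1,1))])@R.T+rk
cv2.polylines(b,[np.round(proj(cam,P)).astype(int)],True,(0,255,255),1)
cv2.imwrite('pics/w1o.png',b)
E
```

```text
2.45 [ 49.74420543  16.70181157 -25.55146318  85.90826283   7.25943391
  79.03337721  33.17138088] [ 0.53137676 -0.32544124  0.22993075] [-9.00032895e+01  5.08052373e-03  9.41916417e+00] [-0.28902822 -1.06016176  0.41261936] 0.05215339056167136
```

View pics/w1o.png

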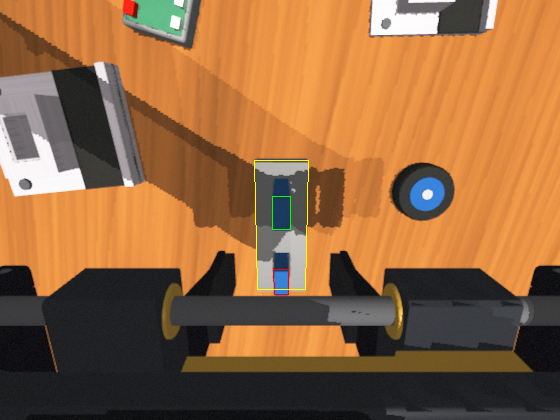

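```bash
python3 - <<'E'
import cv2
a=cv2.imread('pics/w1.png');b=cv2.imread('pics/w1o.png')
import numpy as np
cv2.imwrite('pics/w1z.png',np.hstack([cv2.resize(x[145:305,240:325],None,fx=3.7,fy=3.7,interpolation=cv2.INTER_CUBIC) for x in(a,b)]))
E
```

```text
(no output)
```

View pics/w1z.png

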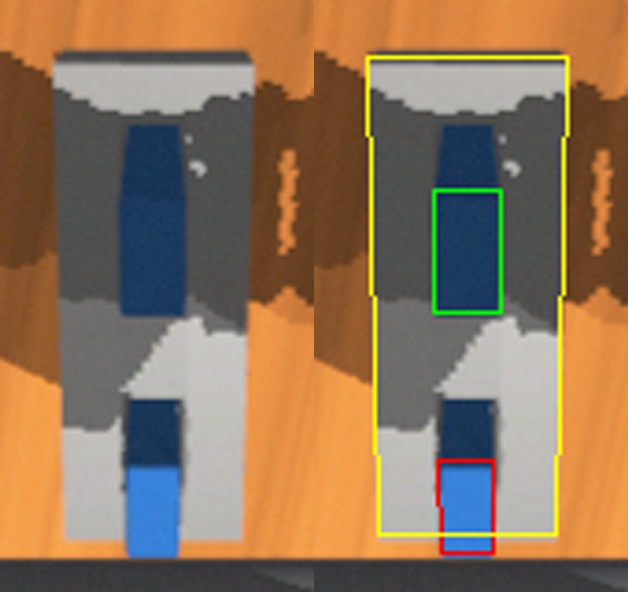

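Request:
carry_out(
  targets=[
    [[-0.9, 45, -1.1], [0, 0, 0]],
    [[0, 45, 0], [0, 0, 0]],
    [[0, 40, 0], [0, 0, 0]],
    [[0, 20, 0], [0, 0, 0]],
    [[0, 0, 0], [0, 0, 0]],
  ],
)

```text
time_s: 3.0
tool_pos: [0.5259, -0.3285, 0.076]
tool_rot: [-89.8, 0.4, 9.1]
force: [-0.8, 0.9, -0.0]
grip_width: 0.0521
```

Request:
carry_out(
  targets=[
    [[0, 0, 0], [0, 0, 0]],
    [[0, 0, 0], [0, 0, 0]],
    [[0, 0, 0], [0, 0, 0]],
    [[0, 0, 0], [0, 0, 0]],
    [[0, 0, 0], [0, 0, 0]],
  ],
  jaw=0,
  squeeze=40,
)

```text
time_s: 3.5
tool_pos: [0.5303, -0.328, 0.0808]
tool_rot: [-90.1, -0.0, 9.3]
force: [-0.4, 0.2, -0.3]
grip_width: 0.02
```

```bash
python3 - <<'E'
from h import *
o=env.get_obs();print(o['time_s'],o['qpos'],o['tool_pos'],o['tool_rot'],o['force'],o['grip_width'])
# next
R=Rt(10.3); T=toolpose()
sock=np.array([.6346,-.0890])
plan([((.531,-.327,.215),Rt(9.4)),((*sock,.215),R)])
E
```

```text
3.5 [ 49.08264472  23.01011167 -24.46419403  95.73987052  10.45098146
  63.43419548  30.96042174] [ 0.53033834 -0.32799701  0.08079994] [-9.00614817e+01 -4.93828561e-02  9.30371472e+00] [-0.37664492  0.1937273  -0.29953272] 0.02004753706552444
9 rows
[[[0,-45,0],[0,0,0]],[[0,-45,0],[0,0,0]],[[0.9,-44.2,0.7],[0.1,-0.1,0]],[[24,0,36],[0,-0.1,0]],[[23,0,36],[0,-0.2,0]],[[24,0,36],[0,-0.1,0]],[[24,0,36],[0,-0.2,0]],[[24,0,37],[0,-0.1,0]],[[23.5,0.3,36],[0,-0.2,0]]]
end [ 0.6346 -0.089   0.215 ] [-90.   -0.   10.3]
```

Request:
carry_out(
  targets=[
    [[0, 0, 0], [0, 0, 0]],
    [[0, 0, 0], [0, 0, 0]],
    [[0, 0, 0], [0, 0, 0]],
  ],
)

```text
time_s: 3.8
tool_pos: [0.5302, -0.3279, 0.0805]
tool_rot: [-90.0, -0.0, 9.3]
force: [-0.5, -0.0, 4.1]
grip_width: 0.0157
```

Request:
carry_out(
  targets=[
    [[0, -20, 0], [0, 0, 0]],
    [[0, -40, 0], [0, 0, 0]],
    [[0, -45, 0], [0, 0, 0]],
    [[0.9, -30, 0.7], [0.1, -0.1, 0]],
    [[24, 0, 36], [0, -0.1, 0]],
    [[23, 0, 36], [0, -0.2, 0]],
    [[24, 0, 36], [0, -0.1, 0]],
    [[24, 0, 36], [0, -0.2, 0]],
    [[24, 0, 37], [0, -0.1, 0]],
    [[23.5, 0, 36], [0, -0.2, 0]],
    [[0, 0, 0], [0, 0, 0]],
    [[0, 0, 0], [0, 0, 0]],
  ],
)

```text
time_s: 5.0
tool_pos: [0.6343, -0.087, 0.2146]
tool_rot: [-89.9, 0.1, 10.5]
force: [-0.7, -0.6, -1.0]
grip_width: 0.0155
```

```bash
cat > look.py <<'E'
from h import *
def rz(y): y=np.radians(y);c,s=np.cos(y),np.sin(y);return np.array([[c,-s,0],[s,c,0],[0,0,1]])
def poly(b,cam,P,col):
    cv2.polylines(b,[np.round(proj(cam,P)*8).astype(int)],True,col,1,cv2.LINE_AA,shift=3)
def rect(x0,x1,y0,y1,z): return np.array([[x0,y0,z],[x1,y0,z],[x1,y1,z],[x0,y1,z]])/1000.
STAND=([.6464,-.0869,0],190.3); TRAY=([.6218,.2972,0],169.7)
def draw_stand(b,cam,S=STAND):
    R=rz(S[1]);t=np.array(S[0])
    for r,c in ((rect(-60,60,-50,50,8),(0,255,255)),(rect(-10,34,-30,30,40),(0,255,0)),(rect(2.5,21.5,-16.5,16.5,40),(0,0,255)),(rect(-60,-52,-50,50,24),(255,255,0))):
        poly(b,cam,r@R.T+t,c)
E
python3 - <<'E'
from look import *
o=env.get_obs();print(o['time_s'],o['qpos'],o['tool_pos'],o['tool_rot'],o['force'],o['grip_width'])
for c in('wrist','side','scene'):
    im,cam=snap('b_'+c,c); b=im[:,:,::-1].copy(); draw_stand(b,cam)
    a=im[:,:,::-1]
    if c=='wrist': cv2.imwrite('pics/b_wo.png',b)
    else:
        s=(slice(180,280),slice(270,400)) if c=='side' else (slice(200,320),slice(230,350))
        cv2.imwrite(f'pics/b_{c}z.png',np.hstack([cv2.resize(x[s],None,fx=3.2,fy=3.2,interpolation=cv2.INTER_CUBIC) for x in (a,b)])[:600,:800])
E
```

```text
5.0 [ 30.76391176  20.45869506 -32.479349    84.27225341  10.91531357
  78.54827551   8.25482827] [ 0.63434215 -0.08698176  0.21455763] [-8.98639657e+01  5.94058249e-02  1.05118181e+01] [-0.73249495 -0.55977643 -1.03191676] 0.015499181982294325
```

View pics/b_wo.png

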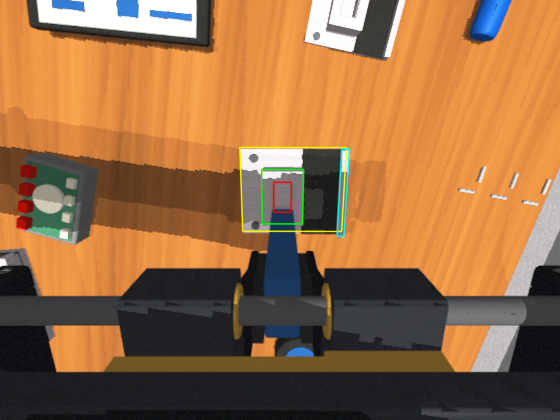

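View pics/b_sidez.png

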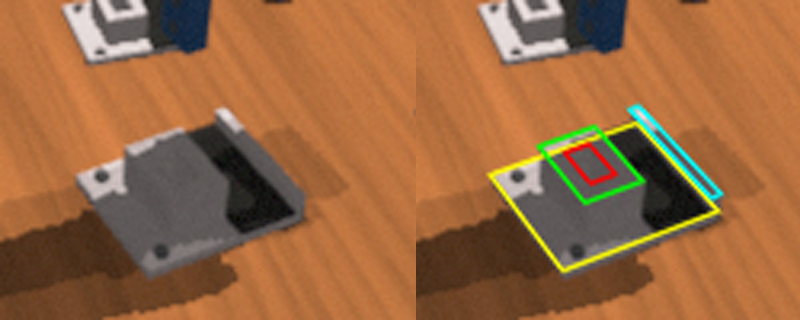

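View pics/b_scenez.png

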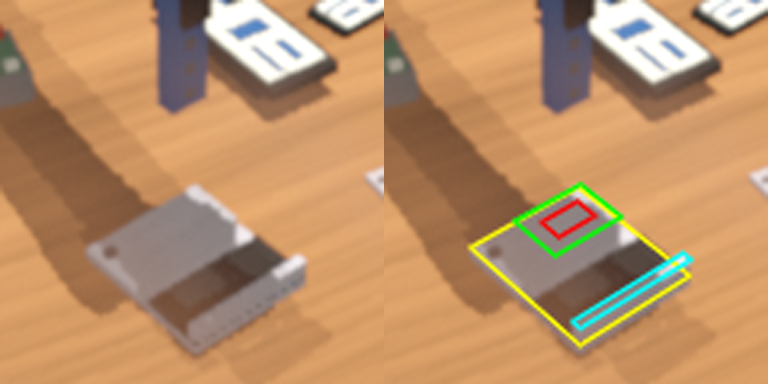

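```bash
python3 - <<'E'
from look import *
im,cam=pickle.load(open('pics/b_wrist.pkl','rb')); T=toolpose()
b=im[:,:,::-1].copy(); a=b.copy(); 
f=5
def pj(b,P,col):
    cv2.polylines(b,[np.round(((proj(cam,P)-[230,140]+.5)*f-.5)*8).astype(int)],True,col,1,cv2.LINE_AA,shift=3)
z=cv2.resize(a[140:260,230:360],None,fx=f,fy=f,interpolation=cv2.INTER_CUBIC)
R=rz(STAND[1]);t=np.array(STAND[0])
for r,c in ((rect(-60,60,-50,50,8),(0,255,255)),(rect(-10,34,-30,30,40),(0,255,0)),(rect(2.5,21.5,-16.5,16.5,40),(0,0,255)),(rect(-60,-52,-50,50,24),(255,255,0))):
    pj(z,r@R.T+t,c)
# beam lower end: predicted in tool frame, beam bottom z
zb=T[2,3]-.0705  # TCP .0805 when bottom .010
Rb=rz(10.4); 
for dz in (0,-.002): 
    pj(z,rect(-8,8,-15,15,0)@Rb.T+np.array([T[0,3],T[1,3],zb])+T[:3,2]*dz,(255,0,255))
cv2.imwrite('pics/b_wz.png',z)
E
```

```text
(no output)
```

View pics/b_wz.png

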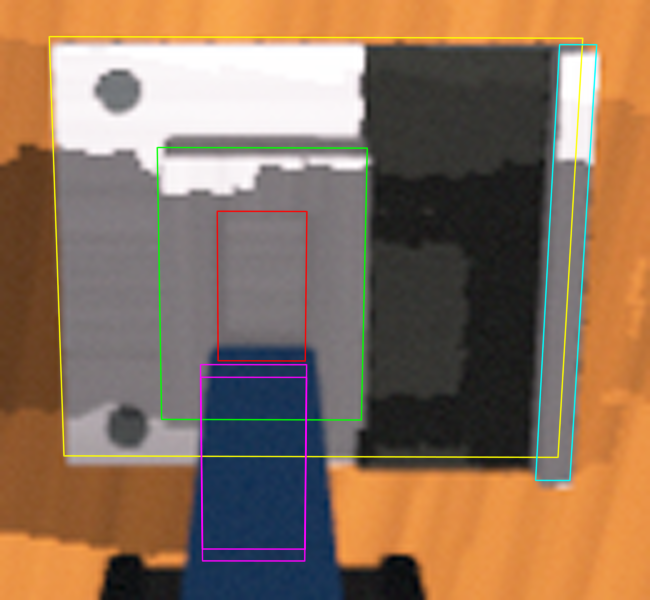

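```bash
python3 - <<'E'
from look import *
T=toolpose(); outs=[]
from fit import box
for c in('side','scene'):
    im,cam=pickle.load(open(f'pics/b_{c}.pkl','rb'))
    B=box(-8,8,-15,15,0,110)
    zb=T[2,3]-.0705
    P=B@rz(10.5).T+np.array([T[0,3],T[1,3],zb])
    uv=proj(cam,P); c0=np.floor(uv.min(0)-14).astype(int);c1=np.ceil(uv.max(0)+14).astype(int); c0=np.maximum(c0,0)
    f=6; a=im[:,:,::-1][c0[1]:c1[1],c0[0]:c1[0]]
    z=cv2.resize(a,None,fx=f,fy=f,interpolation=cv2.INTER_CUBIC)
    for bx,bz,col in((0,0,(255,0,255)),(0,.0035,(0,255,255))):
        Q=P+T[:3,0]*bx+T[:3,2]*bz
        h=cv2.convexHull(np.round(((proj(cam,Q)-c0+.5)*f-.5)*8).astype(np.int32))
        cv2.polylines(z,[h],True,col,1,cv2.LINE_AA,shift=3)
    outs.append(z[-600:,:400])
h=max(o.shape[0] for o in outs)
outs=[cv2.copyMakeBorder(o,h-o.shape[0],0,0,4,cv2.BORDER_CONSTANT) for o in outs]
o=np.hstack(outs); print(o.shape); cv2.imwrite('pics/bb.png',o)
E
```

```text
(522, 578, 3)
```

View pics/bb.png

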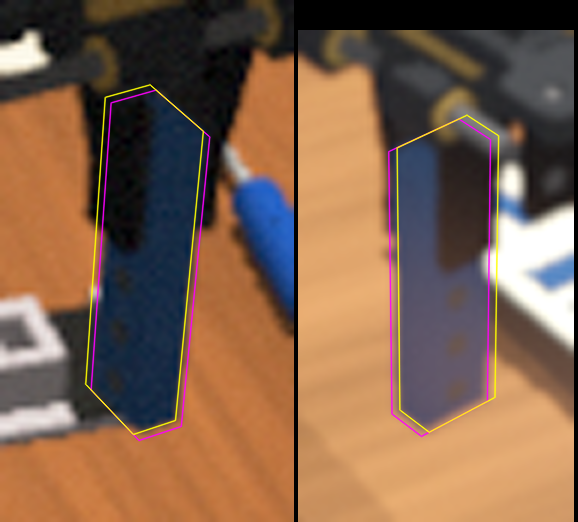

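```bash
python3 - <<'E'
from look import *
im,cam=pickle.load(open('pics/b_wrist.pkl','rb')); T=toolpose()
k=env.get_calibration('wrist');E=np.eye(4);E[:3,:3]=cam['R'];E[:3,3]=cam['t'];T1=np.linalg.inv(E)@np.linalg.inv(np.array(k['hand_eye']))
print(T[:3,3],T1[:3,3],env.get_obs()['tool_rot'],Ro.from_matrix(T1[:3,:3]).as_euler('xyz',degrees=True),env.get_obs()['time_s'])
im,cam=snap('c_w','wrist'); T=toolpose(); print(T[:3,3])
b=im[:,:,::-1]; f=5
def pj(b,P,col):
    cv2.polylines(b,[np.round(((proj(cam,P)-[230,140]+.5)*f-.5)*8).astype(int)],True,col,1,cv2.LINE_AA,shift=3)
z=cv2.resize(b[140:260,230:360],None,fx=f,fy=f,interpolation=cv2.INTER_CUBIC)
R=rz(STAND[1]);t=np.array(STAND[0])
for r,c in ((rect(-60,60,-50,50,8),(0,255,255)),(rect(-10,34,-30,30,40),(0,255,0)),(rect(2.5,21.5,-16.5,16.5,40),(0,0,255)),(rect(-60,-52,-50,50,24),(255,255,0))):
    pj(z,r@R.T+t,c)
B=np.array([[s*8,y,z_] for s,z_ in((-1,0),(1,0),(1,60),(-1,60)) for y in(15,)])/1000.  # in tool: x, z, up
for dz,c in ((0,(255,0,255)),(.002,(0,128,255))):
    P=T[:3,3]+B[:,:1]*T[:3,0]+(B[:,1:2]+dz)*T[:3,2]+(B[:,2:]-.0705)*(-T[:3,1])
    pj(z,P,c)
cv2.imwrite('pics/c_wz.png',z)
E
```

```text
[ 0.63383943 -0.09097288  0.21476356] [ 0.63434027 -0.08698282  0.21455804] [-8.99432321e+01  6.97762138e-02  1.01564668e+01] [-8.98639251e+01  5.91030222e-02  1.05118370e+01] 5.15
[ 0.63387041 -0.09107111  0.21487981]
```

View pics/c_wz.png

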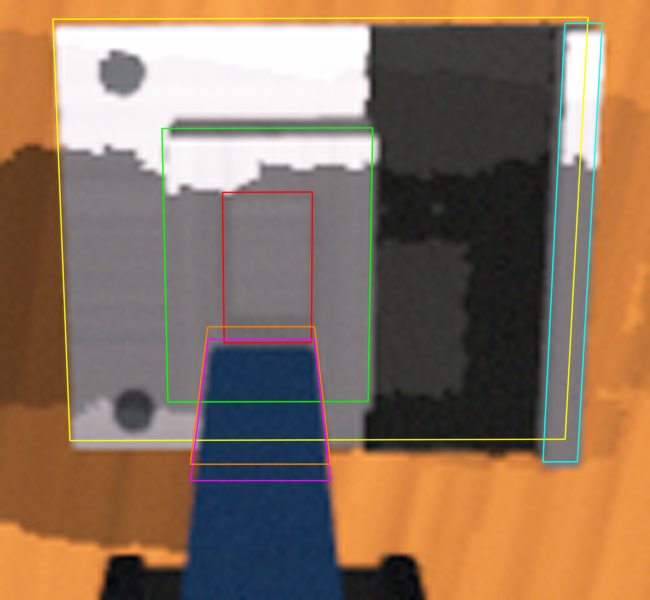

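Request:
carry_out(
  targets=[
    [[1.4, 40, 1.7], [0, 0, 0]],
    [[0, 33, 0], [0, 0, 0]],
    [[0, 15, 0], [0, 0, 0]],
    [[0, 5, 0], [0, 0, 0]],
    [[0, 0, 0], [0, 0, 0]],
    [[0, 0, 0], [0, 0, 0]],
    [[0, 0, 0], [0, 0, 0]],
    [[0, 0, 0], [0, 0, 0]],
  ],
)

```text
time_s: 6.0
tool_pos: [0.6362, -0.0869, 0.1237]
tool_rot: [-90.0, -0.1, 10.3]
force: [0.6, -0.0, -1.2]
grip_width: 0.0156
```

```bash
cat > bl.py <<'E'
from look import *
import sys
n=sys.argv[1]; o=env.get_obs();print(o['time_s'],np.round(o['qpos'],3).tolist(),o['tool_pos'],o['tool_rot'],o['force'],o['grip_width'])
im,cam=snap(n,'wrist'); T=toolpose(); print(T[:3,3])
b=im[:,:,::-1]; f=5
O=[215,150]
def pj(b,P,col):
    cv2.polylines(b,[np.round(((proj(cam,P)-O+.5)*f-.5)*8).astype(int)],True,col,1,cv2.LINE_AA,shift=3)
z=cv2.resize(b[O[1]:O[1]+115,O[0]:O[0]+150],None,fx=f,fy=f,interpolation=cv2.INTER_CUBIC)
R=rz(STAND[1]);t=np.array(STAND[0])
for r,c in ((rect(-60,60,-50,50,8),(0,255,255)),(rect(-10,34,-30,30,40),(0,255,0)),(rect(2.5,21.5,-16.5,16.5,40),(0,0,255)),(rect(-60,-52,-50,50,24),(255,255,0))):
    pj(z,r@R.T+t,c)
B=np.array([[s*8,y,z_] for s,z_ in((-1,0),(1,0),(1,60),(-1,60)) for y in(15,)])/1000.
P=T[:3,3]+B[:,:1]*T[:3,0]+(B[:,1:2])*T[:3,2]+(B[:,2:]-.0705)*(-T[:3,1])
pj(z,P,(255,0,255))
cv2.imwrite(f'pics/{n}z.png',z)
E
python3 bl.py d1
```

```text
6.0 [30.186, 24.069, -31.621, 90.466, 13.155, 69.116, 6.405] [ 0.63621792 -0.08687014  0.12368387] [-89.95180516  -0.11562568  10.30266477] [ 0.6109767  -0.04672137 -1.15948574] 0.015624542083556089
[ 0.63600655 -0.08686738  0.12339357]
```

View pics/d1z.png

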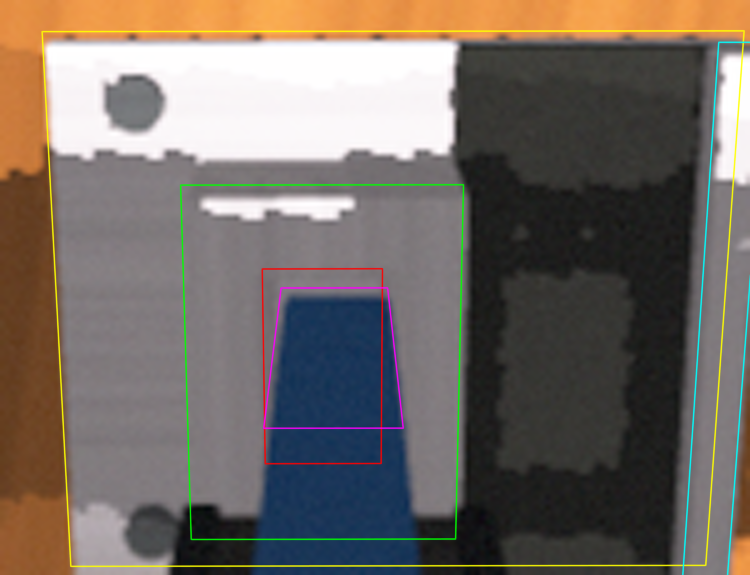

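Request:
carry_out(
  targets=[
    [[0, 0, 0], [0, 0, 0]],
    [[0, 0, 0], [0, 0, 0]],
  ],
)

```text
time_s: 6.25
tool_pos: [0.6355, -0.0868, 0.1225]
tool_rot: [-89.9, -0.0, 10.3]
force: [-0.1, -0.6, -1.7]
grip_width: 0.0155
```

Request:
carry_out(
  targets=[
    [[0, 0, 0], [0, 0, 0]],
    [[0, 0, 0], [0, 0, 0]],
  ],
)

```text
time_s: 6.45
tool_pos: [0.6354, -0.0868, 0.1223]
tool_rot: [-89.9, 0.0, 10.3]
force: [0.4, -0.3, -0.9]
grip_width: 0.0156
```

Request:
carry_out(
  targets=[
    [[-0.8, 0, -2.3], [0, 0, 0]],
    [[0, 0, 0], [0, 0, 0]],
    [[0, 0, 0], [0, 0, 0]],
    [[0, 4, 0], [0, 0, 0]],
    [[0, 5, 0], [0, 0, 0]],
    [[0, 4, 0], [0, 0, 0]],
    [[0, 4, 0], [0, 0, 0]],
    [[0, 2, 0], [0, 0, 0]],
    [[0, 0, 0], [0, 0, 0]],
  ],
)

```text
time_s: 7.35
tool_pos: [0.6348, -0.0893, 0.1028]
tool_rot: [-89.9, 0.0, 10.3]
force: [0.4, -0.6, -0.8]
grip_width: 0.0159
```

```bash
python3 bl.py d2
```

```text
7.35 [30.16, 25.112, -31.285, 91.639, 13.725, 67.201, 6.221] [ 0.63475297 -0.08925492  0.10276251] [-8.98912135e+01  4.57385664e-02  1.03035255e+01] [ 0.35483452 -0.56539639 -0.81589753] 0.015905341640468453
[ 0.63490531 -0.08923011  0.10308228]
```

View pics/d2z.png

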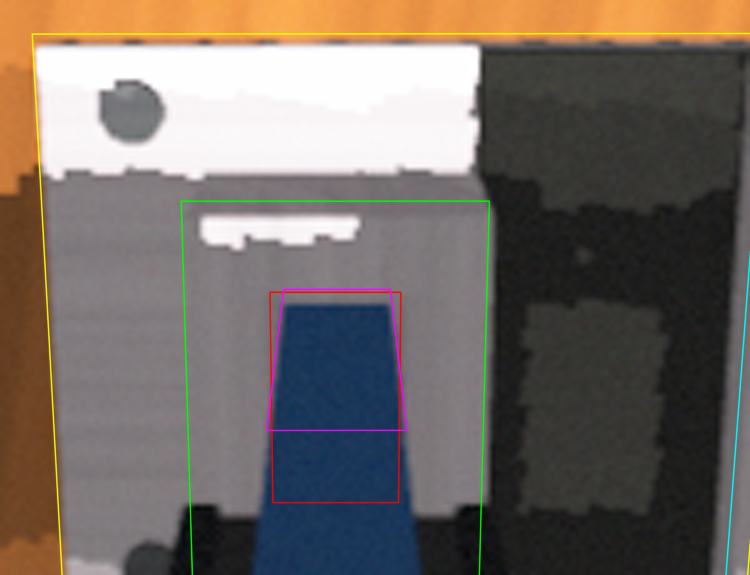

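Request:
carry_out(
  targets=[
    [[0, 6, 0], [0, 0, 0]],
    [[0, 6, 0], [0, 0, 0]],
    [[0, 6, 0], [0, 0, 0]],
    [[0, 4, 0], [0, 0, 0]],
    [[0, 2.5, 0], [0, 0, 0]],
    [[0, 0, 0], [0, 0, 0]],
    [[0, 0, 0], [0, 0, 0]],
  ],
)

```text
time_s: 8.1
tool_pos: [0.6351, -0.0892, 0.0788]
tool_rot: [-89.9, -0.0, 10.3]
force: [-0.5, -0.9, -1.1]
grip_width: 0.0157
```

Request:
carry_out(
  targets=[
    [[0, 0, 0], [0, 0, 0]],
    [[0, 0, 0], [0, 0, 0]],
    [[0, 0, 0], [0, 0, 0]],
    [[0, -25, 0], [0, 0, 0]],
    [[0, -45, 0], [0, 0, 0]],
    [[0, -45, 0], [0, 0, 0]],
    [[0, -35, 0], [0, 0, 0]],
    [[0, 0, 0], [0, 0, 0]],
  ],
  jaw=0.7,
)

```text
time_s: 8.9
tool_pos: [0.6383, -0.0892, 0.2357]
tool_rot: [-90.1, -0.6, 10.3]
force: [0.7, -0.2, -0.1]
grip_width: 0.06
```

```bash
python3 - <<'E'
from look import *
o=env.get_obs();print(o['time_s'],np.round(o['qpos'],3).tolist(),o['tool_pos'],o['tool_rot'])
from fit import box
outs=[]
for c in('side','scene'):
    im,cam=snap('e_'+c,c)
    B=box(-8,8,-15,15,8,118)
    P=B@rz(190.3).T+np.array([.6346,-.089,0])
    uv=proj(cam,P); c0=np.floor(uv.min(0)-24).astype(int);c1=np.ceil(uv.max(0)+24).astype(int); c0=np.maximum(c0,0)
    f=5; z=cv2.resize(im[:,:,::-1][c0[1]:c1[1],c0[0]:c1[0]],None,fx=f,fy=f,interpolation=cv2.INTER_CUBIC)
    h=cv2.convexHull(np.round(((proj(cam,P)-c0+.5)*f-.5)*8).astype(np.int32))
    cv2.polylines(z,[h],True,(255,0,255),1,cv2.LINE_AA,shift=3)
    outs.append(z[-590:,:390])
h=max(o.shape[0] for o in outs)
cv2.imwrite('pics/e.png',np.hstack([cv2.copyMakeBorder(o,h-o.shape[0],0,0,4,cv2.BORDER_CONSTANT) for o in outs]))
E
cat > kin.py <<'E'
from h import *
from scipy.optimize import least_squares
# (q, pos, rot) samples settled-ish
D=[([69.10463481,18.4392834,-4.01543777,83.17632169,1.2954943,78.54211747,-3.26118984],[.24010483,-.60340936,.22144655],[-90.00642552,.11244728,-68.29604012]),
([49.74420543,16.70181157,-25.55146318,85.90826283,7.25943391,79.03337721,33.17138088],[.53137676,-.32544124,.22993075],[-90.003,.005,9.419]),
([49.08264472,23.01011167,-24.46419403,95.73987052,10.45098146,63.43419548,30.96042174],[.53033834,-.32799701,.08079994],[-90.0615,-.0494,9.3037]),
([30.76391176,20.45869506,-32.479349,84.27225341,10.91531357,78.54827551,8.25482827],[.63434215,-.08698176,.21455763],[-89.864,.0594,10.5118]),
([30.186,24.069,-31.621,90.466,13.155,69.116,6.405],[.63621792,-.08687014,.12368387],[-89.952,-.1156,10.3027]),
([30.16,25.112,-31.285,91.639,13.725,67.201,6.221],[.63475297,-.08925492,.10276251],[-89.891,.0457,10.3035])]
E
python3 - <<'E'
from kin import *
import itertools
def rot(ax,a): return Ro.from_euler(ax,a,degrees=True).as_matrix()
def mk(s,p,q):
    # p: d1,L1,L2,L3, a4,a6 offsets
    d1,L1,L2,L3,a1,a2,a3=p
    R=rot('z',s[0]*q[0]); x=np.array([0,0,d1])
    x=x+R@np.array([a1,0,0]);R=R@rot('y',s[1]*q[1])
    R=R@rot('z',s[2]*q[2]); x=x+R@np.array([a2,0,L1])
    R=R@rot('y',s[3]*q[3]); x=x+R@np.array([-a2,0,0]); R=R@rot('z',s[4]*q[4]); x=x+R@np.array([0,0,L2])
    R=R@rot('y',s[5]*q[5]); x=x+R@np.array([a3,0,0]); R=R@rot('z',s[6]*q[6]); x=x+R@np.array([0,0,L3])
    return R,x
# orientation first
best=[]
for s in itertools.product([1,-1],repeat=7):
    Rs=[]
    for q,x,r in D:
        R,_=mk(s,[0]*7,q); Rm=Ro.from_euler('xyz',r,degrees=True).as_matrix()
        Rs.append(Ro.from_matrix(R.T@Rm))
    m=Ro.concatenate(Rs).mean(); e=max((m.inv()*r).magnitude() for r in Rs)
    best.append((np.degrees(e),s,np.round(m.as_matrix(),2).tolist()))
best.sort(key=lambda b:b[0])
for b in best[:6]: print(b)
s=best[0][1]
f=lambda p:np.concatenate([mk(s,p,q)[1]-np.array(x) for q,x,r in D]+[1e-3*(np.array(p)-[.3,.4,.4,.25,0,0,0])])
r=least_squares(f,[.3,.4,.4,.25,0,0,0]);print(r.x,np.abs(r.fun[:-7]).max())
g=lambda p:f([*p,0,0,0]); r=least_squares(g,[.3,.4,.4,.25]);print(r.x,np.abs(r.fun[:-7]).max())
E
```

```text
8.9 [30.915, 19.865, -32.623, 82.565, 10.723, 80.063, 8.413] [ 0.63834664 -0.08916885  0.23569185] [-90.1130991   -0.59938183  10.3050013 ]
(np.float64(0.0006959314615368347), (-1, 1, -1, 1, -1, 1, -1), [[-1.0, -0.0, 0.0], [0.0, -0.0, 1.0], [-0.0, 1.0, 0.0]])
(np.float64(0.2510154332144825), (-1, -1, -1, -1, -1, -1, -1), [[-1.0, 0.0, 0.0], [0.0, 0.0, 1.0], [0.0, 1.0, -0.0]])
(np.float64(13.20542733577917), (-1, -1, -1, 1, 1, 1, -1), [[-0.81, 0.58, -0.05], [0.04, 0.14, 0.99], [0.58, 0.8, -0.14]])
(np.float64(13.248158564757867), (-1, 1, -1, -1, 1, -1, -1), [[-0.81, -0.58, -0.05], [0.04, -0.14, 0.99], [-0.58, 0.8, 0.14]])
(np.float64(13.931173844019959), (-1, 1, -1, -1, 1, 1, 1), [[1.0, 0.05, 0.0], [-0.0, 0.0, 1.0], [0.05, -1.0, 0.0]])
(np.float64(14.126039060597947), (-1, -1, -1, 1, 1, -1, 1), [[1.0, -0.05, 0.0], [-0.0, -0.0, 1.0], [-0.05, -1.0, -0.0]])
[ 1.45466566  0.46879874  0.52448013  1.56490451  0.05441753 -0.0133513
  0.04966282] 0.02056139517087685
[-1.04870697  0.57500174  0.46972635 -0.81527418] 0.019666151008763455
```

View pics/e.png

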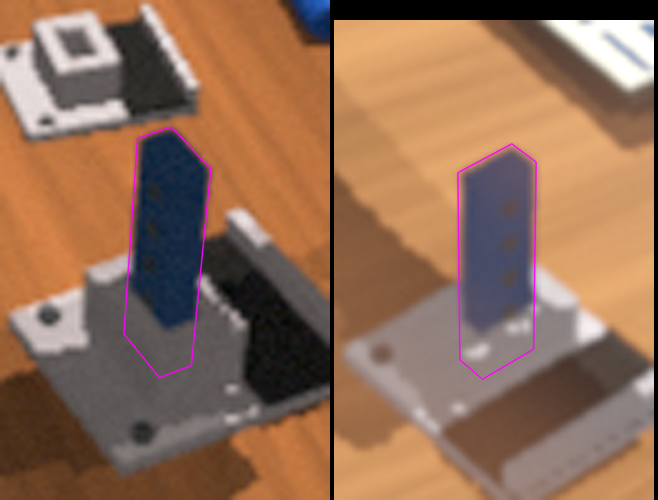

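```bash
cat >> kin.py <<'E'
D+=[([30.915,19.865,-32.623,82.565,10.723,80.063,8.413],[.63834664,-.08916885,.23569185],[-90.113,-.599,10.305])]
S=(-1,1,-1,1,-1,1,-1)
M0=np.array([[-1,0,0],[0,0,1],[0,1,0]]).T if False else np.array([[-1.,0,0],[0,0,1],[0,1,0]])
AX='zyzyzyz'
def rot(ax,a): return Ro.from_euler(ax,a,degrees=True).as_matrix()
def fk(p,q):
    p=np.array(p).reshape(7,3); R=np.eye(3);x=np.zeros(3)
    for i in range(7):
        R=R@rot(AX[i],S[i]*q[i]); x=x+R@p[i]
    return R@M0,x
P0=np.zeros((7,3));P0[0,2]=.33;P0[2,2]=.42;P0[4,2]=.4;P0[6,2]=.25
W=np.full((7,3),.06);W[[0,2,4,6],2]=.3; W[1,2]=W[3,2]=W[5,2]=.01
def fitk(D,sig=.0005):
    f=lambda p:np.concatenate([(fk(p,q)[1]-np.array(x))/sig for q,x,r in D]+[((p.reshape(7,3)-P0)/W).ravel()])
    r=least_squares(f,P0.ravel()); n=3*len(D)
    return r.x,np.abs(r.fun[:n]).max()*sig
E
python3 - <<'E'
from kin import *
p,e=fitk(D);print(np.round(p.reshape(7,3),3),e)
E
```

```text
[[ 0.    -0.008  0.251]
 [ 0.    -0.008  0.   ]
 [ 0.001 -0.005  0.465]
 [-0.002 -0.005  0.   ]
 [ 0.001 -0.     0.513]
 [ 0.    -0.     0.   ]
 [-0.     0.     0.368]] 1.0584618355014008e-05
```

```bash
cat > ik.py <<'E'
from kin import *
from look import rz
lo=np.array([-163.93,-17.29,-79.2,3.27,-89.18,5.43,-154.24]);hi=np.array([163.93,119.83,71.16,140.29,269.18,117.66,154.24])
def ik(p,pos,R,seeds):
    best=None
    for s in seeds:
        def f(q):
            Rq,x=fk(p,q); return np.concatenate([(x-pos)/.001,np.degrees(Ro.from_matrix(Rq.T@R).as_rotvec())*2, (q-s)*.002])
        r=least_squares(f,np.clip(s,lo+.5,hi-.5),bounds=(lo,hi),max_nfev=60)
        e=np.abs(r.fun[:6]).max()
        if best is None or e<best[1]: best=(r.x,e)
    return best
def params(d1,D=D):
    import kin
    kin.P0[0,2]=d1;kin.P0[6,2]=d1+.117; 
    return fitk(D)[0]
TAB=(np.array([.4484,.0721,.020]),5.3)
def grip_tool(Tt,s,g,phi):
    """Tt: tablet-like frame 4x4 with x=outward/foot direction, z=screen normal. returns tool pose"""
    # tool: x = -ytab, z = +xtab, y = -ztab
    R=Tt[:3,:3]@np.array([[0,0,1],[-1,0,0],[0,-1,0]]).astype(float)
    R=R@Ro.from_euler('x',phi,degrees=True).as_matrix()
    gp=Tt[:3,3]+Tt[:3,:3]@np.array([s,0,.006])
    T=np.eye(4);T[:3,:3]=R;T[:3,3]=gp+R[:,1]*g;return T
def tabpose_flat(TAB=TAB):
    T=np.eye(4);T[:3,:3]=rz(TAB[1]);T[:3,3]=TAB[0];return T
def tabpose_lean(org,yawx,foot_x,foot_z,th):
    """support frame origin org, yaw of its x (to back); foot (lower back edge) at x=foot_x,z ; lean th deg. tablet x= outward/foot direction"""
    F=np.eye(4);F[:3,:3]=rz(yawx);F[:3,3]=org
    c,s=np.cos(np.radians(th)),np.sin(np.radians(th))
    up=np.array([c,0,s]);n=np.array([-s,0,c]);x=-up;y=np.cross(n,x)
    L=np.eye(4);L[:3,:3]=np.array([x,y,n]).T;L[:3,3]=np.array([foot_x,0,foot_z])+.085*up
    return F@L
TRAYO=(np.array([.6218,.2972,0]),169.7); STANDO=(np.array([.6464,-.0869,0]),190.3)
E
python3 - <<'E'
from ik import *
qn=np.array(D[-1][0])
seeds=[qn*0+np.array([-az,a,e,b,0,c,q7]) for az in(0,) for e in(-40,0,40) for a,b,c in((20,90,70),(40,100,60),(10,120,60)) for q7 in(90,)]
for d1 in (.2,.25,.33):
    p=params(d1); print('d1',d1)
    for phi in(0,15,30,40):
        T=grip_tool(tabpose_flat(),.025,.013,phi); a=ik(p,T[:3,3],T[:3,:3],seeds)
        T2=grip_tool(tabpose_lean(*TRAYO,-.034,.005,46.5),.025,.013,phi); b=ik(p,T2[:3,3],T2[:3,:3],seeds)
        print(phi,round(a[1],2),np.round(a[0]).astype(int),'|',round(b[1],2),np.round(b[0]).astype(int))
E
```

```text
d1 0.2
0 0.0 [-25  10  14 120  -3  50 -94] | 0.0 [ -29   66   29   46  -42  118 -110]
15 0.0 [  -7    1   -6  131    4   33 -102] | 0.0 [ -36   54   30   61  -35  101 -107]
30 1.72 [ 69 -14 -79 140 -36  16 -65] | 0.0 [ -45   45   36   75  -31   84 -107]
40 18.98 [ 67 -12 -79 140 -26  13 -76] | 0.0 [ -56   41   44   84  -32   73 -106]
d1 0.25
0 0.0 [-25  10  14 120  -3  50 -94] | 0.0 [ -28   66   28   44  -41  118 -110]
15 0.0 [  -9    1   -5  132    4   33 -102] | 0.0 [ -35   54   29   60  -34  101 -108]
30 2.55 [ 69 -14 -79 140 -38  17 -64] | 0.0 [ -45   45   35   75  -31   84 -107]
40 19.8 [ 67 -13 -79 140 -27  14 -75] | 0.0 [ -45   36   28   84  -21   70 -114]
d1 0.33
0 0.0 [-25  10  14 120  -3  50 -94] | 0.0 [ -27   67   25   43  -40  118 -112]
15 0.0 [  -8    1   -5  132    4   33 -102] | 0.0 [ -36   56   31   60  -36  101 -107]
30 3.87 [ 69 -16 -79 140 -40  18 -62] | 0.0 [ -44   45   35   75  -31   84 -107]
40 21.08 [ 67 -14 -79 140 -29  15 -75] | 0.0 [ -54   40   41   84  -30   73 -108]
```

```bash
python3 - <<'E'
from ik import *
p=params(.25)
T=grip_tool(tabpose_flat(),.015,.013,15); pre=T.copy(); pre[:3,3]-=T[:3,1]*.11
print(T[:3,3],pre[:3,3],Ro.from_matrix(T[:3,:3]).as_euler('xyz',degrees=True))
seeds=[np.array([-az,a,e,b,0,c,-90]) for az in(0,20) for e in(-30,0,30) for a,b,c in((20,90,70),(10,120,60))]
for X in(T,pre): a=ik(p,X[:3,3],X[:3,:3],seeds);print(round(a[1],2),np.round(a[0]))
plan([(pre[:3,3]+[0.03,0,.05],Rt(-84.7)),(pre[:3,3],T[:3,:3])])
E
```

```text
[0.46668613 0.07379635 0.01344296] [0.43833776 0.07116655 0.11969481] [-75.    0.  -84.7]
0.0 [   8.    1.  -22.  132.    4.   33. -102.]
0.0 [ -2. -14. -12. 130.  -1.  49. -97.]
14 rows
[[[-11,5,16],[0,7.9,0]],[[-13,5,14],[0,7.9,0]],[[-15,5,12],[0,7.9,0]],[[-17,5,10],[0,7.9,0]],[[-18,5,7],[0,7.9,0]],[[-19,5,5],[0,7.9,0]],[[-19,5,2],[0,7.9,0]],[[-19,5,0],[0,7.9,0]],[[-19,5,-3],[0,8,0]],[[-18,5,-6],[0,7.9,0]],[[-18,5,-8],[-0.1,8,0]],[[-15.9,5.1,-11.2],[0,7.9,0]]]
[[[-1,25,-15],[7.5,0,0]],[[-1.8,22.9,-18],[7.5,0,0]]]
end [0.4384 0.0712 0.1197] [-75.    0.  -84.7]
```

Request:
carry_out(
  targets=[
    [[-11, 5, 16], [0, 7.9, 0]],
    [[-13, 5, 14], [0, 7.9, 0]],
    [[-15, 5, 12], [0, 7.9, 0]],
    [[-17, 5, 10], [0, 7.9, 0]],
    [[-18, 5, 7], [0, 7.9, 0]],
    [[-19, 5, 5], [0, 7.9, 0]],
    [[-19, 5, 2], [0, 7.9, 0]],
    [[-19, 5, 0], [0, 7.9, 0]],
    [[-19, 5, -3], [0, 8, 0]],
    [[-18, 5, -6], [0, 7.9, 0]],
    [[-18, 5, -8], [0, 8, 0]],
    [[-15.9, 5.1, -11.2], [0, 7.9, 0]],
  ],
  jaw=0.96,
)

```text
time_s: 10.2
tool_pos: [0.4659, 0.0714, 0.1671]
tool_rot: [-90.2, 0.1, -85.0]
force: [-0.1, 0.3, 1.1]
grip_width: 0.0834
```

Request:
carry_out(
  targets=[
    [[0, 20, 0], [7.5, 0, 0]],
    [[0, 20, 0], [7.5, 0, 0]],
    [[0, 0, 0], [0, 0, 0]],
    [[0, 0, 0], [0, 0, 0]],
    [[0, 0, 0], [0, 0, 0]],
  ],
)

```text
time_s: 10.7
tool_pos: [0.4723, 0.0718, 0.131]
tool_rot: [-74.9, 0.1, -84.7]
force: [1.0, -0.5, 0.7]
grip_width: 0.0837
```

```bash
cat > tl.py <<'E'
from ik import *
from look import *
import sys
n=sys.argv[1]; o=env.get_obs();print(o['time_s'],np.round(o['qpos'],3).tolist(),o['tool_pos'].tolist(),o['tool_rot'].tolist(),o['grip_width'])
im,cam=snap(n,'wrist')
b=im[:,:,::-1].copy(); R=rz(TAB[1]);t=np.array([*TAB[0][:2],0])
for zz,c in((32,(0,255,0)),(20,(0,255,255))): poly(b,cam,rect(-85,85,-34,34,zz)@R.T+t,c)
cv2.imwrite(f'pics/{n}o.png',b)
E
python3 tl.py t1
```

```text
10.7 [20.801, -10.198, -30.966, 124.761, -5.328, 49.047, -92.201] [0.47229589158494445, 0.07183241248686319, 0.1309541068845782] [-74.9187093172653, 0.13826856158445913, -84.69340864116322] 0.08373807018099859
```

View pics/t1o.png

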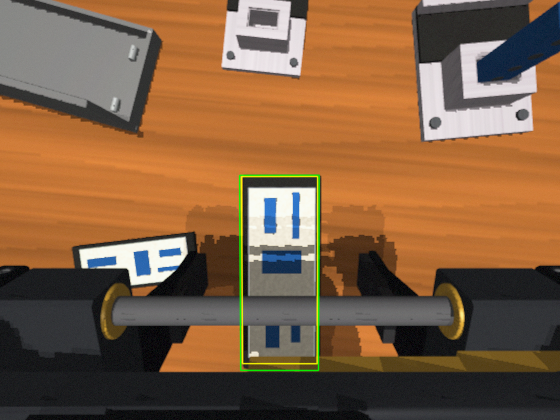

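```bash
cat >> kin.py <<'E'
D+=[([20.801,-10.198,-30.966,124.761,-5.328,49.047,-92.201],[.47229589,.07183241,.1309541],[-74.9187,.1383,-84.6934])]
E
python3 - <<'E'
from ik import *
p,e=fitk(D);print(np.round(p.reshape(7,3),3),e)
T=grip_tool(tabpose_flat(),.015,.013,15)
plan([(T[:3,3]+[0,0,.04],T[:3,:3]),(T[:3,3],T[:3,:3],15)])
E
```

```text
[[-0.    -0.008  0.249]
 [ 0.    -0.008  0.   ]
 [-0.    -0.005  0.467]
 [-0.001 -0.005  0.   ]
 [ 0.001 -0.     0.513]
 [-0.    -0.     0.   ]
 [-0.     0.     0.367]] 1.0163193540746462e-05
5 rows
[[[-1,37,-13],[-0.1,0,-0.1]],[[-1.2,36.6,-12.9],[0,0,-0.1]],[[0,13,-3],[0,0,0]],[[0,13,-4],[0,0,0]],[[0,12.7,-3.4],[0,0,0]]]
end [0.4667 0.0738 0.0134] [-75.   -0.  -84.7]
```

Request:
carry_out(
  targets=[
    [[-1, 37, -13], [-0.1, 0, -0.1]],
    [[-1.2, 36.6, -12.9], [0, 0, -0.1]],
    [[0, 13, -3], [0, 0, 0]],
    [[0, 13, -4], [0, 0, 0]],
    [[0, 12.7, -3.4], [0, 0, 0]],
    [[0, 0, 0], [0, 0, 0]],
    [[0, 0, 0], [0, 0, 0]],
    [[0, 0, 0], [0, 0, 0]],
  ],
)

```text
time_s: 11.55
tool_pos: [0.4655, 0.0733, 0.0126]
tool_rot: [-75.0, -0.1, -84.8]
force: [0.3, 0.1, -0.2]
grip_width: 0.0837
```

Request:
carry_out(
  targets=[
    [[0, 0, 0], [0, 0, 0]],
    [[0, 0, 0], [0, 0, 0]],
    [[0, 0, 0], [0, 0, 0]],
    [[0, 0, 0], [0, 0, 0]],
  ],
  jaw=0.5,
  squeeze=50,
)

```text
time_s: 11.95
tool_pos: [0.4644, 0.0727, 0.0119]
tool_rot: [-75.1, -0.1, -84.8]
force: [-1.5, -0.5, 3.3]
grip_width: 0.0675
```

```bash
cat > tray.py <<'E'
from ik import *
p,_=fitk(D)
o=env.get_obs(); print(o['time_s'],np.round(o['qpos'],1),o['tool_pos'],o['grip_width'])
T0=toolpose(); rel=np.linalg.inv(tabpose_flat())@T0
np.save('rel.npy',rel); print('rel',np.round(rel,4))
T2=tabpose_lean(*TRAYO,-.032,.004,47)@rel
up=lambda T,z:T[:3,3]+[0,0,z]
print('T2',T2[:3,3],Ro.from_matrix(T2[:3,:3]).as_euler('xyz',degrees=True))
A=(T0[:3,3]+[.04,.03,.165],T0[:3,:3])
B=(up(T2,.10),T2[:3,:3])
q=o['qpos'].copy()
for nm,(x,R) in dict(A=A,B=B,B2=(up(T2,.02),T2[:3,:3]),C=(T2[:3,3],T2[:3,:3])).items():
    a=ik(p,x,R,[q]); q=a[0]; print(nm,round(a[1],2),np.round(q,1))
plan([A,B])
# clearance along A->B
F=np.eye(4);F[:3,:3]=rz(TRAYO[1]);F[:3,3]=TRAYO[0];Fi=np.linalg.inv(F)
from scipy.spatial.transform import Slerp
sl=Slerp([0,1],Ro.from_matrix([A[1],B[1]]))
for k in np.linspace(0,1,9):
    T=np.eye(4);T[:3,:3]=sl(k).as_matrix();T[:3,3]=A[0]*(1-k)+B[0]*k
    Tt=Fi@T@np.linalg.inv(rel)
    g=np.array([[x,y,0,1] for x in np.linspace(-.085,.085,18) for y in(-.034,.034)])@Tt.T
    w=g[(g[:,0]<.06)&(g[:,0]>.03)]
    print(round(k,2),'min z',round(g[:,2].min(),3),'over wall',round(w[:,2].min(),3) if len(w) else None, 'foot x',round(g[-1,0],3))
E
python3 tray.py
```

```text
11.95 [  20.8    1.1  -34.5  132.     5.4   32.5 -102.6] [0.46437736 0.07270814 0.01186248] 0.06750631506609761
rel [[-9.000e-04  2.579e-01  9.662e-01  1.600e-02]
 [-1.000e+00 -2.500e-03 -3.000e-04 -9.000e-04]
 [ 2.400e-03 -9.662e-01  2.579e-01 -8.100e-03]
 [ 0.000e+00  0.000e+00  0.000e+00  1.000e+00]]
T2 [0.60095032 0.30010448 0.04893906] [-122.05632236   -0.13184144 -100.23824978]
A 0.0 [ 19.3  -7.5 -33.1 117.   -2.   54.5 -97.9]
B 0.0 [  -8.5   47.9  -23.7   56.1   -2.2  104.3 -129.3]
B2 0.0 [  -8.3   51.2  -23.1   60.    -1.1   97.5 -127.7]
C 0.0 [  -8.3   52.2  -22.9   60.6   -0.8   95.9 -127.3]
10 rows
[[[-6,-37,21],[0,0,0]],[[-7,-37,21],[0,0,0]],[[-6,-37,21],[0,0,0]],[[-6.8,-37.5,20.7],[0,0,0]],[[-31,9,17],[-7.8,2.6,0.4]],[[-32,7,17],[-7.8,2.6,0.4]],[[-33,5,16],[-7.8,2.6,0.4]],[[-33,3,16],[-7.8,2.6,0.4]],[[-34,2,14],[-7.8,2.7,0.4]],[[-35.3,0.3,12.8],[-7.7,2.6,0.4]]]
end [0.601  0.3001 0.1489] [-1.220e+02 -1.000e-01 -1.002e+02]
0.0 min z 0.185 over wall 0.185 foot x 0.024
0.12 min z 0.174 over wall 0.177 foot x 0.014
0.25 min z 0.163 over wall 0.171 foot x 0.005
0.38 min z 0.152 over wall 0.166 foot x -0.003
0.5 min z 0.142 over wall 0.164 foot x -0.01
0.62 min z 0.132 over wall 0.163 foot x -0.017
0.75 min z 0.122 over wall 0.164 foot x -0.023
0.88 min z 0.113 over wall 0.165 foot x -0.028
1.0 min z 0.104 over wall 0.177 foot x -0.032
```

Request:
carry_out(
  targets=[
    [[-1, -14, 4], [0, 0, 0]],
    [[-3, -23, 13], [0, 0, 0]],
    [[-6, -37, 21], [0, 0, 0]],
    [[-6, -37, 21], [0, 0, 0]],
    [[-9, -37, 25], [0, 0, 0]],
    [[-31, 9, 17], [-7.8, 2.6, 0.4]],
    [[-32, 7, 17], [-7.8, 2.6, 0.4]],
    [[-33, 5, 16], [-7.8, 2.6, 0.4]],
    [[-33, 3, 16], [-7.8, 2.6, 0.4]],
    [[-34, 2, 14], [-7.8, 2.7, 0.4]],
    [[-35.3, 0.3, 12.8], [-7.7, 2.6, 0.4]],
    [[0, 0, 0], [0, 0, 0]],
  ],
)

```text
time_s: 13.15
tool_pos: [0.6005, 0.3006, 0.1277]
tool_rot: [-123.1, -0.4, -100.2]
force: [-1.2, -2.1, -9.2]
grip_width: 0.0673
```

Request:
carry_out(
  targets=[
    [[0, 0, 0], [0, 0, 0]],
    [[0, 0, 0], [0, 0, 0]],
    [[0, 0, 0], [0, 0, 0]],
  ],
)

```text
time_s: 13.45
tool_pos: [0.6002, 0.2979, 0.1541]
tool_rot: [-121.3, 0.1, -100.0]
force: [-0.7, 0.1, -2.1]
grip_width: 0.0672
```

```bash
cat > tv.py <<'E'
from ik import *
from look import *
import sys
n=sys.argv[1]; o=env.get_obs();print(o['time_s'],np.round(o['qpos'],3).tolist(),o['tool_pos'].tolist(),o['tool_rot'].tolist(),o['grip_width'],o['force'])
rel=np.load('rel.npy'); outs=[]
sl=dict(side=(60,190,190,330),scene=(150,250,350,480))
for c in('side','scene'):
    Tt=toolpose()@np.linalg.inv(rel)
    im,cam=snap(n+c,c); b=im[:,:,::-1]
    r0,r1,c0,c1=sl[c]; f=4
    z=cv2.resize(b[r0:r1,c0:c1],None,fx=f,fy=f,interpolation=cv2.INTER_CUBIC)
    P=rect(-85,85,-34,34,12)@Tt[:3,:3].T+Tt[:3,3]
    cv2.polylines(z,[np.round(((proj(cam,P)-[c0,r0]+.5)*f-.5)*8).astype(int)],True,(0,255,0),1,cv2.LINE_AA,shift=3)
    outs.append(z[:,:395*2])
    cv2.imwrite(f'pics/{n}{c}z.png',z)
E
python3 tv.py u1
```

```text
13.45 [-2.354, 49.663, -36.739, 56.499, 6.13, 104.241, -133.7] [0.600169348734696, 0.2979365574962139, 0.15411781021960777] [-121.25377694046026, 0.1005243348385856, -100.00887881877189] 0.0672147279230092 [-0.68809487  0.13828314 -2.11418923]
```

View pics/u1sidez.png

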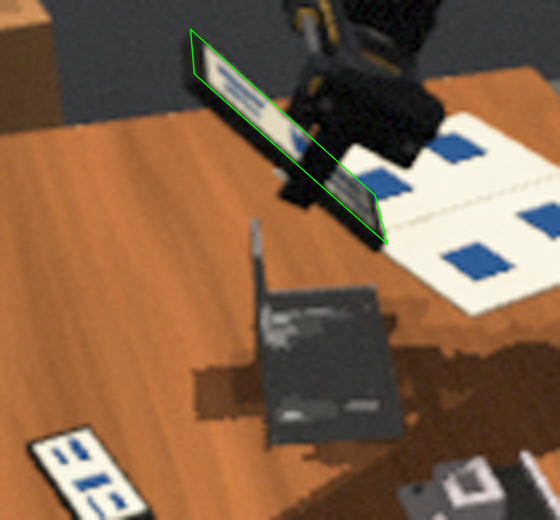

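View pics/u1scenez.png

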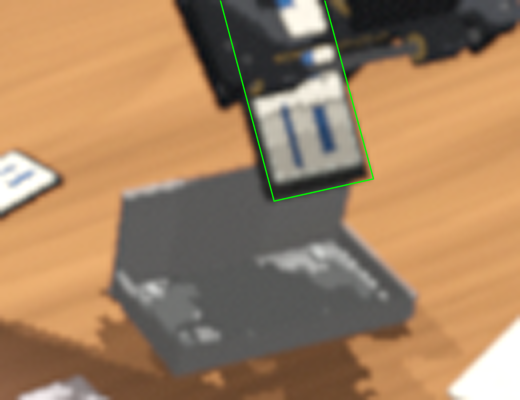

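```bash
cat > dn.py <<'E'
from ik import *
import sys
rel=np.load('rel.npy'); T2=tabpose_lean(*TRAYO,-.032,.004,47)@rel
o=env.get_obs();print(o['time_s'],o['tool_pos'],o['tool_rot'],o['force'])
wps=[(T2[:3,3]+[0,0,float(a)/1000],T2[:3,:3],float(v)) for a,v in zip(sys.argv[1::2],sys.argv[2::2])]
plan(wps)
E
python3 dn.py 50 40 15 18
```

```text
13.55 [0.60037853 0.29761552 0.15407696] [-1.21229757e+02  7.84378175e-02 -1.00037280e+02] [-0.29693863 -0.1002248  -2.05327431]
4 rows
[[[-1,24,14],[-0.4,0.1,0]],[[-1.5,23,14.9],[-0.4,0.2,-0.1]],[[0,15,9],[0,0,0]],[[-0.1,14.7,9.5],[0,0,0]]]
end [0.6009 0.3001 0.0639] [-122.    -0.2 -100.2]
```

Request:
carry_out(
  targets=[
    [[-1, 24, 14], [-0.4, 0.1, 0]],
    [[-1.5, 23, 14.9], [-0.4, 0.2, -0.1]],
    [[0, 15, 9], [0, 0, 0]],
    [[-0.1, 14.7, 9.5], [0, 0, 0]],
    [[0, 0, 0], [0, 0, 0]],
    [[0, 0, 0], [0, 0, 0]],
    [[0, 0, 0], [0, 0, 0]],
    [[0, 0, 0], [0, 0, 0]],
    [[0, 0, 0], [0, 0, 0]],
  ],
)

```text
time_s: 14.45
tool_pos: [0.6003, 0.3009, 0.0596]
tool_rot: [-122.4, -0.2, -100.2]
force: [0.9, 0.2, -2.7]
grip_width: 0.0672
```

```bash
python3 dn.py 0 6; python3 tv.py u2
```

```text
14.45 [0.60025726 0.30094211 0.05956   ] [-122.40170394   -0.21261848 -100.24001035] [ 0.89380332  0.24249068 -2.72586806]
2 rows
[[[0,4,3],[0.2,0,0]],[[0.7,4.5,3.4],[0.1,0,0.1]]]
end [0.601  0.3001 0.049 ] [-1.221e+02 -1.000e-01 -1.003e+02]
14.45 [-2.465, 54.704, -35.518, 59.579, 7.608, 97.726, -132.529] [0.6002572581085253, 0.30094211015861483, 0.0595600040392498] [-122.40170394262383, -0.21261847800482053, -100.24001034824678] 0.06721318520870602 [ 0.89380332  0.24249068 -2.72586806]
```

View pics/u2sidez.png

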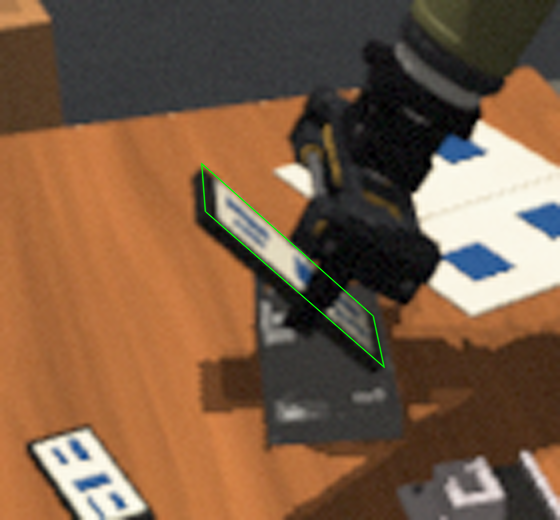

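View pics/u2scenez.png

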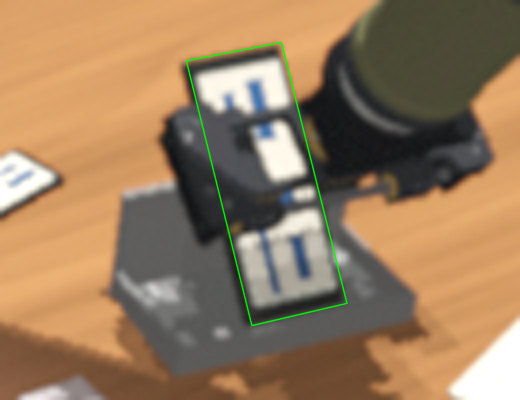

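Request:
carry_out(
  targets=[
    [[0, 4, 3], [0.2, 0, 0]],
    [[0.7, 3.5, 2.5], [0.1, 0, 0.1]],
    [[0, 0, 0], [0, 0, 0]],
    [[0, 0, 0], [0, 0, 0]],
    [[0, 0, 0], [0, 0, 0]],
    [[0, 0, 0], [0, 0, 0]],
  ],
)

```text
time_s: 15.15
tool_pos: [0.6006, 0.3, 0.0497]
tool_rot: [-122.1, -0.1, -100.3]
force: [1.8, 0.9, 1.6]
grip_width: 0.0674
```

Request:
carry_out(
  targets=[
    [[0, 0, 0], [0, 0, 0]],
    [[0, 0, 0], [0, 0, 0]],
    [[0, 0, 0], [0, 0, 0]],
  ],
  jaw=0.97,
)

```text
time_s: 15.45
tool_pos: [0.5998, 0.2997, 0.0491]
tool_rot: [-122.2, -0.2, -100.3]
force: [0.5, -1.1, 0.1]
grip_width: 0.0815
```

```bash
python3 tv.py u3
```

```text
15.45 [-2.328, 54.999, -35.372, 60.278, 7.866, 96.684, -132.325] [0.5998059592277696, 0.29968377183723555, 0.04907518549470992] [-122.22658254664043, -0.21984731430624777, -100.25591591307224] 0.0814722188035606 [ 0.47437554 -1.05744927  0.0840957 ]
```

View pics/u3sidez.png

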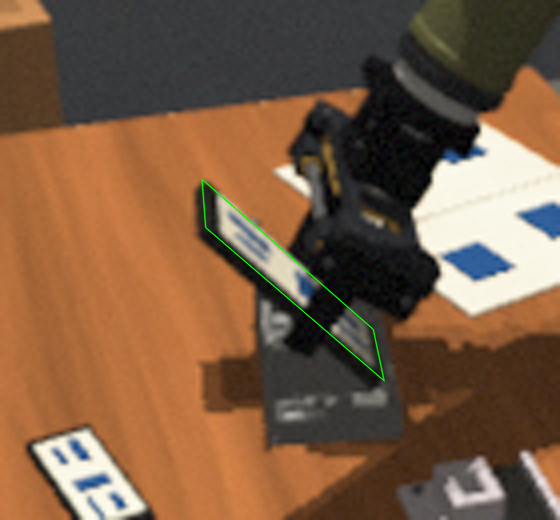

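View pics/u3scenez.png

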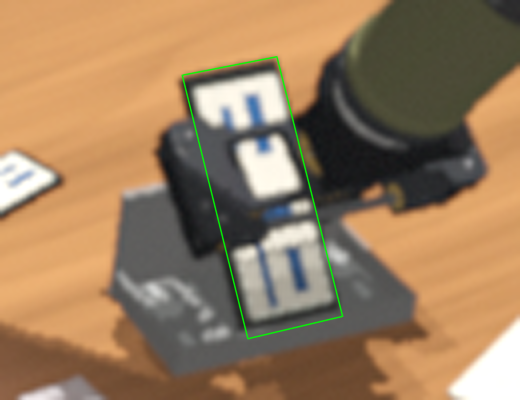

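```bash
cat > g2.py <<'E'
from ik import *
p,_=fitk(D)
def edge_tool(Tt,ins):
    """tool pointing along tablet (x=foot dir) from raised end, TCP inserted ins past raised edge, mid thickness"""
    n=Tt[:3,2];d=Tt[:3,0];R=np.array([n,d,np.cross(n,d)]).T
    T=np.eye(4);T[:3,:3]=R;T[:3,3]=Tt[:3,3]+Tt[:3,:3]@np.array([-.085+ins,0,.006]);return T
if __name__=='__main__':
    Tt=tabpose_lean(*TRAYO,-.032,.004,47); G=edge_tool(Tt,.032)
    back=lambda T,a:T[:3,3]-T[:3,1]*a
    Sd=edge_tool(tabpose_lean(*STANDO,-.038,.012,68),.032)
    T0=toolpose()
    W=[('W1',back(T0,.11),T0[:3,:3]),('W2',np.array([.54,.30,.30]),Rt(-10.3)),('W3',back(G,.09),G[:3,:3]),('W4',G[:3,3],G[:3,:3]),('L',G[:3,3]+[0,0,.1],G[:3,:3]),('S1',Sd[:3,3]+[0,0,.1],Sd[:3,:3]),('S2',Sd[:3,3],Sd[:3,:3]),('S3',back(Sd,.1),Sd[:3,:3])]
    q=env.get_obs()['qpos'].copy()
    for n,x,R in W:
        a=ik(p,x,R,[q]);q=a[0];print(n,np.round(x,3),Ro.from_matrix(R).as_euler('xyz',degrees=True).round(1),round(a[1],2),np.round(q,1))
    plan([(w[1],w[2]) for w in W[:3]],vmax=45)
E
python3 g2.py
```

```text
W1 [0.658 0.29  0.142] [-122.2   -0.2 -100.3] 0.0 [  -5.6   57.8  -34.5   42.3    8.2  110.7 -131.5]
W2 [0.54 0.3  0.3 ] [-90.    0.  -10.3] 0.0 [ 10.9  21.1 -56.   79.5  17.4  88.4 -54. ]
W3 [0.505 0.318 0.175] [-90.  -43.  -10.3] 0.01 [   8.4    7.   -68.2  119.1   59.    57.1 -102.7]
W4 [0.565 0.308 0.109] [-90.  -43.  -10.3] 0.0 [   2.9   19.8  -59.5  118.5   74.4   56.9 -110.5]
L [0.565 0.308 0.209] [-90.  -43.  -10.3] 0.0 [ 14.    9.7 -68.6 113.5  59.6  57.  -95.1]
S1 [ 0.638 -0.088  0.242] [-90.  -22.   10.3] 0.01 [ 60.1   5.9 -52.9 101.1  -2.6  54.4  19.6]
S2 [ 0.638 -0.088  0.142] [-90.  -22.   10.3] 0.0 [ 56.2  12.  -50.7 108.2   3.8  43.1  15.8]
S3 [ 0.602 -0.095  0.235] [-90.  -22.   10.3] 0.0 [ 59.7  -0.2 -47.7 106.  -10.3  54.   26.8]
21 rows
[[[0,-37,0],[0,0,0]],[[0,-36,0],[0,0,0]],[[0,-37,0],[0,0,0]],[[1,-6,-15],[2.1,-7.3,-2.1]],[[-1,-6,-15],[2.1,-7.3,-2.1]],[[-2,-7,-15],[2.1,-7.3,-2.1]],[[-4,-8,-14],[2.1,-7.3,-2.1]],[[-5,-8,-13],[2.1,-7.3,-2.1]],[[-7,-9,-12],[2.1,-7.3,-2.1]],[[-8,-10,-11],[2.1,-7.3,-2.1]],[[-9,-10,-9],[2.1,-7.3,-2.1]],[[-9,-11,-8],[2.1,-7.3,-2.1]]]
[[[-10,-12,-6],[2.2,-7.2,-2.1]],[[-10,-12,-4],[2.1,-7.3,-2.1]],[[-9.8,-13.2,-2.7],[2.2,-7.2,-2.1]],[[-6,21,2],[0,0,-7.2]],[[-9,20,2],[0,0,-7.2]],[[-11,19,2],[0,0,-7.2]],[[-14,17,2],[0,0,-7.1]],[[-16,15,2],[0,0,-7.2]],[[-16.9,12.8,1.9],[0,0,-7.1]]]
end [0.5046 0.3185 0.1748] [-90.  -43.  -10.3]
```

Request:
carry_out(
  targets=[
    [[0, -15, 0], [0, 0, 0]],
    [[0, -30, 0], [0, 0, 0]],
    [[0, -36, 0], [0, 0, 0]],
    [[0, -29, 0], [0, 0, 0]],
    [[1, -6, -15], [2.1, -7.3, -2.1]],
    [[-1, -6, -15], [2.1, -7.3, -2.1]],
    [[-2, -7, -15], [2.1, -7.3, -2.1]],
    [[-4, -8, -14], [2.1, -7.3, -2.1]],
    [[-5, -8, -13], [2.1, -7.3, -2.1]],
    [[-7, -9, -12], [2.1, -7.3, -2.1]],
    [[-8, -10, -11], [2.1, -7.3, -2.1]],
    [[-9, -10, -9], [2.1, -7.3, -2.1]],
  ],
  jaw=0.97,
)

```text
time_s: 16.75
tool_pos: [0.5781, 0.297, 0.2478]
tool_rot: [-100.2, 5.8, -39.6]
force: [-0.5, -0.2, -0.2]
grip_width: 0.0845
```

Request:
carry_out(
  targets=[
    [[-9, -11, -8], [2.1, -7.3, -2.1]],
    [[-10, -12, -6], [2.2, -7.2, -2.1]],
    [[-10, -12, -4], [2.1, -7.3, -2.1]],
    [[-9.8, -13.2, -2.7], [2.2, -7.2, -2.1]],
    [[0, 0, 0], [0, 0, 0]],
    [[0, 0, 0], [0, 0, 0]],
    [[0, 0, 0], [0, 0, 0]],
  ],
  jaw=0.5,
)

```text
time_s: 17.45
tool_pos: [0.5409, 0.2991, 0.2991]
tool_rot: [-90.0, 0.1, -10.5]
force: [-0.4, -0.5, 0.3]
grip_width: 0.0448
```

```bash
cat > tv2.py <<'E'
from g2 import *
from look import *
import sys
n=sys.argv[1]; o=env.get_obs();print(o['time_s'],np.round(o['qpos'],3).tolist(),o['tool_pos'].tolist(),o['tool_rot'].tolist(),o['grip_width'],o['force'])
x0,z0,th=(float(v) for v in sys.argv[2:5])
Tt=tabpose_lean(*TRAYO,x0,z0,th); outs=[]
if len(sys.argv)>5: Tt[:3,3]+=rz(TRAYO[1])[:,1]*float(sys.argv[5])
sl=dict(side=(70,185,200,330),scene=(150,250,360,480))
for c in('side','scene','wrist'):
    im,cam=snap(n+c,c); b=im[:,:,::-1].copy()
    if c=='wrist': z=b;f=1;c0=r0=0
    else:
        r0,r1,c0,c1=sl[c]; f=5 if c=='side' else 5
        z=cv2.resize(b[r0:r1,c0:c1],None,fx=f,fy=f,interpolation=cv2.INTER_CUBIC)
    for zz,col in((12,(0,255,0)),(0,(0,255,255))):
        P=rect(-85,85,-34,34,zz)@Tt[:3,:3].T+Tt[:3,3]
        cv2.polylines(z,[np.round(((proj(cam,P)-[c0,r0]+.5)*f-.5)*8).astype(int)],True,col,1,cv2.LINE_AA,shift=3)
    cv2.imwrite(f'pics/{n}{c}z.png',z)
E
python3 tv2.py v1 -.032 .004 47
```

```text
17.45 [12.447, 22.094, -58.519, 79.42, 18.672, 88.738, -55.038] [0.5408634615108201, 0.29912111526095964, 0.29908140688940105] [-90.01973166844051, 0.06503173996755156, -10.500941342972661] 0.04475971201311367 [-0.401381   -0.50497735  0.29011798]
```

View pics/v1sidez.png

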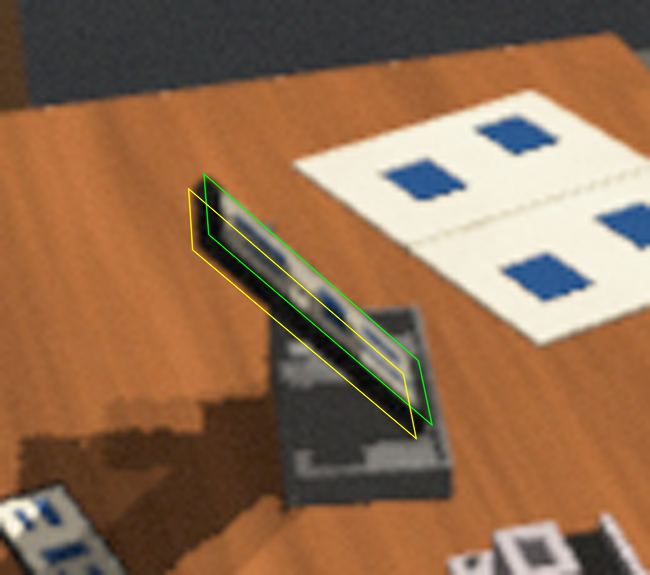

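View pics/v1scenez.png

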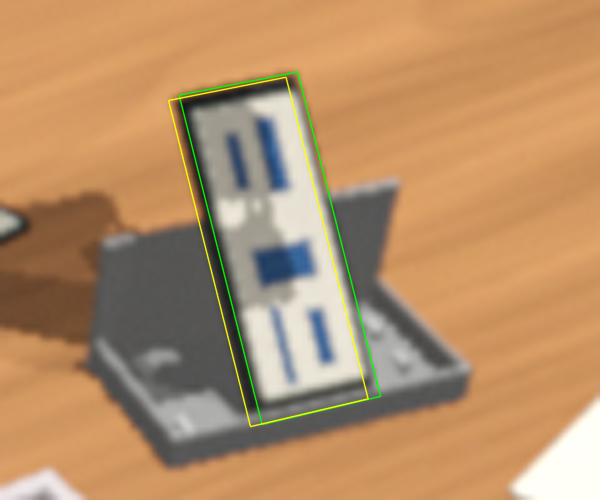

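View pics/v1wristz.png

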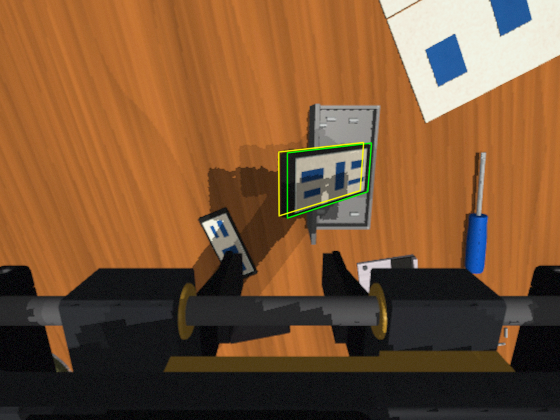

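```bash
cat > ft.py <<'E'
from g2 import *
from fit import box
from scipy.optimize import minimize
B=box(-85,85,-34,34,0,12)
def run(obs,mk,q0,step):
    def f(q):
        Tt=mk(q);v=0
        for cam,m in obs:
            a=np.zeros((840,1120),np.uint8)
            h=cv2.convexHull(np.round((proj(cam,B@Tt[:3,:3].T+Tt[:3,3])*2+.5)*16).astype(np.int32))
            cv2.fillConvexPoly(a,h,1,shift=4);a=a>0
            v+=1-(a&m).sum()/(a|m).sum()
        return v/len(obs)
    q0=np.array(q0,float)
    for k in(1,.3):
        sx=np.vstack([q0]+[q0+k*d for d in np.diag(step)])
        r=minimize(f,q0,method='Nelder-Mead',options=dict(initial_simplex=sx,xatol=1e-3,fatol=1e-5,maxiter=300));q0=r.x
    return r.x,r.fun
def trayT(q): # foot x mm, y mm, yaw deg, theta deg
    Tt=tabpose_lean(TRAYO[0],TRAYO[1]+q[2],q[0]/1000,.004,q[3]); Tt[:3,3]+=rz(TRAYO[1])[:,1]*q[1]/1000; return Tt
E
cat > ft1.py <<'E'
from ft import *
obs=[]
for c in('scene','side'):
    snap('f_'+c,c); r=env.outline_of(c,'tablet')
    for d in r: print(c,d['p'],d['xy'],d['mask'].sum())
    cand=[d for d in r if np.hypot(*(np.array(d['xy'])-proj(fixedcam(c),[.60,.302,.075])[0]))<30]
    m=cand[0]['mask']; obs.append((fixedcam(c),cv2.resize(m.astype(np.uint8),(1120,840),interpolation=cv2.INTER_NEAREST)>0))
pickle.dump(obs,open('obs_t.pkl','wb'))
for o in(obs,obs[:1],obs[1:]): print(run(o,trayT,[-32,0,0,47],[4,4,4,4]))
E
python3 ft1.py
```

```text
scene 0.85 [411.1, 194.0] 1674
scene 0.67 [154.4, 294.2] 2284
scene 0.58 [347.3, 199.5] 463
side 0.8 [260.1, 129.6] 726
side 0.71 [211.1, 177.7] 517
(array([-29.39091743,  -1.15019197,   2.47312442,  48.36480782]), np.float64(0.07388096815625989))
(array([-26.97888084,  -1.78642699,   1.24587097,  48.44047811]), np.float64(0.08107736704685997))
(array([-29.01568271,  -1.45481937,   2.62044623,  48.53702916]), np.float64(0.059057730590577284))
```

```bash
cat > g3.py <<'E'
from ft import *
import sys
Tt=trayT([-30,-1.2,1.0,47.8]); G=edge_tool(Tt,.034)
back=lambda T,a:T[:3,3]-T[:3,1]*a
o=env.get_obs();print(o['time_s'],np.round(o['qpos'],2).tolist(),o['tool_pos'],o['tool_rot'],o['force'])
q=o['qpos'].copy(); W=[]
for a,v in zip(sys.argv[1::2],sys.argv[2::2]):
    x=back(G,float(a)/1000); W.append((x,G[:3,:3],float(v)));r=ik(p,x,G[:3,:3],[q]);q=r[0];print(np.round(x,4),round(r[1],2),np.round(q,1))
plan(W)
E
python3 g3.py 85 45
```

```text
17.8 [12.46, 22.04, -58.62, 79.43, 18.63, 88.71, -54.95] [0.54019116 0.30014538 0.29967332] [-8.99494594e+01  4.08328032e-02 -1.03254179e+01] [-0.16750525  0.68725793  0.64178222]
[0.5095 0.3168 0.1717] 0.0 [  11.4    7.3  -70.1  119.2   58.7   55.7 -100.8]
6 rows
[[[-6,21,2],[0.1,-0.2,-7]],[[-8,21,2],[0,-0.2,-7]],[[-10,19,2],[0.1,-0.2,-7.1]],[[-13,18,2],[0,-0.1,-7]],[[-15,16,1],[0.1,-0.2,-7.1]],[[-16.7,14.7,1.9],[0,-0.1,-7]]]
end [0.5095 0.3168 0.1718] [-90.  -42.2  -9.3]
```

Request:
carry_out(
  targets=[
    [[-6, 21, 2], [0.1, -0.2, -7]],
    [[-8, 21, 2], [0, -0.2, -7]],
    [[-10, 19, 2], [0.1, -0.2, -7.1]],
    [[-13, 18, 2], [0, -0.1, -7]],
    [[-15, 16, 1], [0.1, -0.2, -7.1]],
    [[-16.7, 14.7, 1.9], [0, -0.1, -7]],
    [[0, 0, 0], [0, 0, 0]],
    [[0, 0, 0], [0, 0, 0]],
    [[0, 0, 0], [0, 0, 0]],
    [[0, 0, 0], [0, 0, 0]],
  ],
)

```text
time_s: 18.8
tool_pos: [0.5127, 0.3148, 0.1778]
tool_rot: [-90.0, -40.9, -9.7]
force: [-0.2, -0.0, -0.4]
grip_width: 0.0438
```

```bash
python3 g3.py 50 35 0 10;  python3 - <<'E'
from ft import *
from look import *
im,cam=snap('x1','wrist'); b=im[:,:,::-1].copy(); Tt=trayT([-30,-1.2,1.0,47.8])
for zz,col in((12,(0,255,0)),(0,(0,255,255))): poly(b,cam,rect(-85,85,-34,34,zz)@Tt[:3,:3].T+Tt[:3,3],col)
cv2.imwrite('pics/x1o.png',b)
im,cam=snap('x1s','side'); cv2.imwrite('pics/x1sz.png',cv2.resize(im[60:210,140:340,::-1],None,fx=4,fy=4))
E
```

```text
18.8 [5.25, 4.92, -61.95, 118.02, 53.82, 54.23, -96.63] [0.51270644 0.31476343 0.17776129] [-90.03167006 -40.8710633   -9.68020351] [-0.15474458 -0.02337966 -0.41385991]
[0.5327 0.313  0.1458] 0.0 [   2.3   10.7  -59.2  119.2   63.3   54.  -103.6]
[0.5659 0.3076 0.1088] 0.0 [ 1.000e-01  1.740e+01 -5.510e+01  1.186e+02  7.150e+01  5.350e+01
 -1.079e+02]
8 rows
[[[-3,19,1],[0.1,-0.1,-0.7]],[[-3,18.2,0.6],[0.2,-0.2,-0.6]],[[0,8,0],[0,0,0]],[[0,8,0],[0,0,0]],[[0,9,0],[0,0,0]],[[0,8,0],[0,0,0]],[[0,9,0],[0,0,0]],[[0,8,0],[0,0,0]]]
end [0.5658 0.3076 0.1088] [-90.  -42.2  -9.3]
```

View pics/x1o.png

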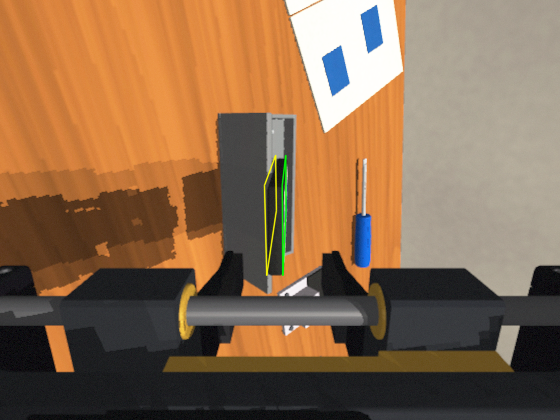

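View pics/x1sz.png

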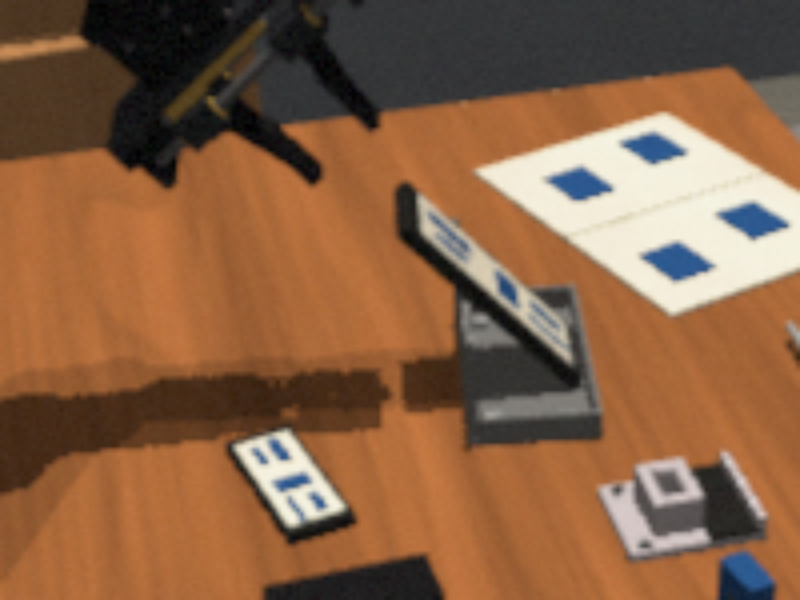

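Request:
carry_out(
  targets=[
    [[-3, 19, 1], [0.1, -0.1, -0.7]],
    [[-3, 18, 0.6], [0.2, -0.2, -0.6]],
    [[0, 0, 0], [0, 0, 0]],
    [[0, 0, 0], [0, 0, 0]],
    [[0, 0, 0], [0, 0, 0]],
    [[0, 0, 0], [0, 0, 0]],
  ],
)

```text
time_s: 19.5
tool_pos: [0.5307, 0.3136, 0.1453]
tool_rot: [-90.1, -42.2, -9.0]
force: [-0.5, 0.1, -0.2]
grip_width: 0.0436
```

```bash
python3 g3.py 0 10; python3 - <<'E'
from ft import *
from look import *
im,cam=snap('x2','wrist'); b=im[:,:,::-1].copy(); Tt=trayT([-30,-1.2,1.0,47.8])
for zz,col in((12,(0,255,0)),(0,(0,255,255))): poly(b,cam,rect(-85,85,-34,34,zz)@Tt[:3,:3].T+Tt[:3,3],col)
z=lambda a:cv2.resize(a[130:320,200:340],None,fx=3,fy=3,interpolation=cv2.INTER_CUBIC)
cv2.imwrite('pics/x2o.png',np.hstack([z(im[:,:,::-1]),z(b)])[:,:800] )
E
```

```text
19.5 [2.76, 10.8, -60.07, 119.41, 63.52, 54.26, -103.77] [0.53070653 0.31355493 0.14525911] [-90.13657508 -42.23298864  -8.99868176] [-0.48302487  0.0504997  -0.18504145]
[0.5659 0.3076 0.1088] 0.0 [   0.7   17.7  -55.8  118.6   71.8   53.7 -108. ]
6 rows
[[[0,8,0],[0,0,0]],[[0,9,0],[0,0,0]],[[0,8,0],[0,0.1,0]],[[1,9,0],[0,0,0]],[[0,8,0],[0,0.1,0]],[[0.9,9,-0.3],[-0.1,0,0]]]
end [0.5659 0.3076 0.1088] [-90.1 -42.2  -9.3]
```

View pics/x2o.png

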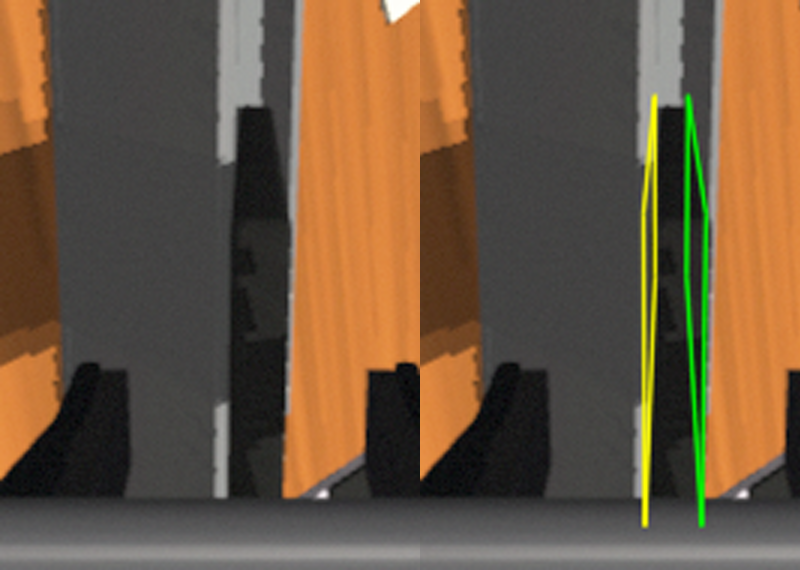

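Request:
carry_out(
  targets=[
    [[0, 8, 0], [0, 0, 0]],
    [[0, 9, 0], [0, 0, 0]],
    [[1, 8, 0], [0, 0.1, 0]],
    [[1, 9, 0], [0, 0, 0]],
    [[0, 8, 0], [0, 0.1, 0]],
    [[0.9, 9, -0.3], [-0.1, 0, 0]],
    [[0, 0, 0], [0, 0, 0]],
    [[0, 0, 0], [0, 0, 0]],
    [[0, 0, 0], [0, 0, 0]],
  ],
)

```text
time_s: 20.45
tool_pos: [0.5662, 0.3072, 0.1083]
tool_rot: [-90.1, -42.2, -9.2]
force: [-0.1, 0.3, 0.3]
grip_width: 0.0431
```

```bash
python3 g3.py 0 10; python3 - <<'E'
from ft import *
from look import *
im,cam=snap('x3','wrist')
z=lambda a:cv2.resize(a[80:320,160:400],None,fx=2.4,fy=2.4,interpolation=cv2.INTER_CUBIC)
cv2.imwrite('pics/x3z.png',z(im[:,:,::-1]))
im,cam=snap('x3s','side'); cv2.imwrite('pics/x3sz.png',cv2.resize(im[60:210,140:340,::-1],None,fx=4,fy=4))
E
```

```text
20.45 [0.83, 17.87, -55.98, 118.54, 71.92, 53.89, -107.99] [0.56619133 0.30717724 0.10828412] [-90.11626575 -42.16235645  -9.20782559] [-0.07706763  0.27874014  0.25803988]
[0.5659 0.3076 0.1088] 0.0 [   0.9   17.8  -56.   118.6   71.9   53.8 -108. ]
1 rows
[[[0,-0.6,0.3],[0.1,0.1,0]]]
end [0.5658 0.3075 0.1087] [-89.9 -42.2  -9.3]
```

View pics/x3z.png

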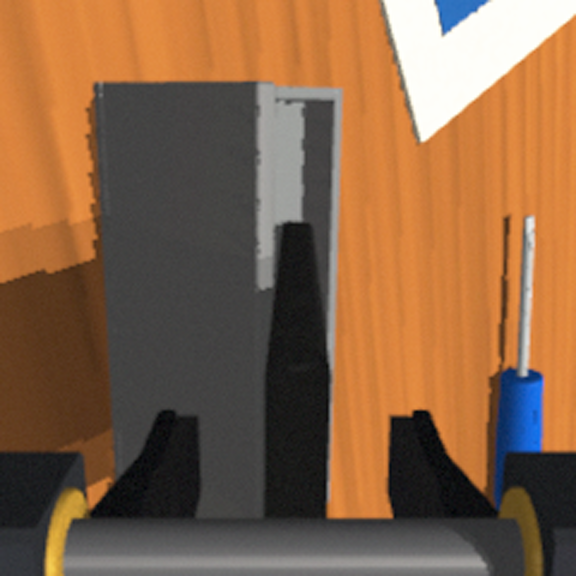

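View pics/x3sz.png

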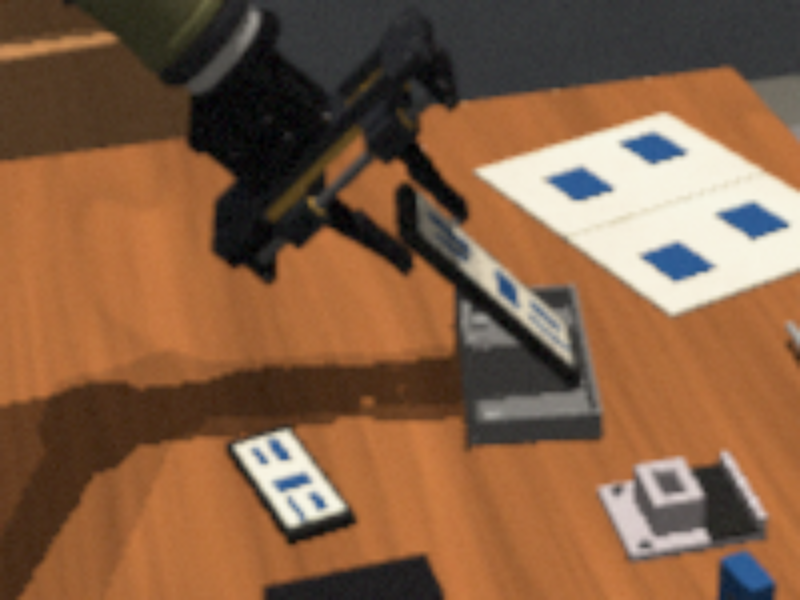

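Request:
carry_out(
  targets=[
    [[0, 0, 0], [0, 0, 0]],
    [[0, 0, 0], [0, 0, 0]],
    [[0, 0, 0], [0, 0, 0]],
    [[0, 0, 0], [0, 0, 0]],
    [[0, 0, 0], [0, 0, 0]],
    [[0, 0, 0], [0, 0, 0]],
    [[0, 0, 0], [0, 0, 0]],
  ],
  jaw=0,
  squeeze=50,
)

```text
time_s: 21.25
tool_pos: [0.5668, 0.3067, 0.1084]
tool_rot: [-90.1, -42.2, -9.3]
force: [1.6, -0.9, 0.4]
grip_width: 0.0118
```

```bash
cat > s1.py <<'E'
from ft import *
o=env.get_obs();print(o['time_s'],np.round(o['qpos'],2).tolist(),o['tool_pos'],o['tool_rot'],o['force'],o['grip_width'])
Tt=trayT([-30,-1.2,1.0,47.8]); T0=toolpose(); 
# tablet plane assumed aligned to the pads: tool x = n, y = foot dir
rel=np.eye(4);rel[:3,:3]=np.array([[0,1,0],[0,0,1],[1,0,0]]).astype(float)  # columns tool axes in tablet frame: x->z, y->x, z->y
rel[:3,3]=[-.085+.034,0,.006]
r2=np.linalg.inv(Tt)@T0; print(np.round(r2,3)); rel[0,3]=r2[0,3]; rel[1,3]=r2[1,3]; np.save('rel2.npy',rel)
q=o['qpos'].copy()
Sd=tabpose_lean(*STANDO,-.038,.012,68)@rel
V=[('L',T0[:3,3]+[-.02,-.02,.12],T0[:3,:3]),('M',np.array([.58,.10,.29]),Rt(0)@Ro.from_euler('z',-30,degrees=True).as_matrix()),('S1',Sd[:3,3]+[0,0,.09],Sd[:3,:3]),('S2',Sd[:3,3],Sd[:3,:3])]
for n,x,R in V:
    a=ik(p,x,R,[q]);print(n,np.round(x,3),Ro.from_matrix(R).as_euler('xyz',degrees=True).round(1),round(a[1],2),np.round(a[0],1), np.round(np.abs(a[0]-q).max()));q=a[0]
plan([(v[1],v[2]) for v in V[:3]])
E
python3 s1.py
```

```text
21.25 [0.84, 17.88, -55.93, 118.52, 71.95, 53.9, -108.0] [0.56675773 0.30665914 0.1083773 ] [-90.12538778 -42.18989053  -9.25746728] [ 1.63087077 -0.93491842  0.41078351] 0.011791993342594355
[[ 0.     1.     0.002 -0.05 ]
 [ 0.001 -0.002  1.    -0.001]
 [ 1.    -0.    -0.001  0.007]
 [ 0.     0.     0.     1.   ]]
L [0.547 0.287 0.228] [-90.1 -42.2  -9.3] 0.0 [  3.1  -1.5 -52.2 115.8  46.1  50.6 -84.4] 26.0
M [0.58 0.1  0.29] [-90. -30.  -0.] 0.0 [  9.  -11.9 -23.1 112.1   3.6  49.8 -16.4] 68.0
S1 [ 0.64  -0.089  0.229] [-90.  -22.   10.3] 0.0 [ 22.3   3.4 -13.1 103.1  -8.1  53.1  23.5] 40.0
S2 [ 0.64  -0.089  0.139] [-90.  -22.   10.3] 0.0 [ 22.2   7.7 -13.3 109.3  -8.1  42.7  24.6] 10.0
13 rows
[[[23,-33,-8],[0,0,0]],[[23,-33,-8],[0,0,0]],[[22.3,-34,-7.2],[0,0,0]],[[18,-1,-36],[1.1,-1.5,2.4]],[[17,-2,-36],[1.1,-1.5,2.4]],[[15,-3,-37],[1.1,-1.5,2.5]],[[14,-5,-37],[1.1,-1.5,2.4]],[[13.4,-5.7,-36.5],[1.2,-1.5,2.5]],[[4,16,-38],[0.9,-1.9,1.6]],[[4,16,-38],[0.9,-1.8,1.6]],[[3,15,-39],[0.9,-1.9,1.6]],[[2,15,-39],[0.9,-1.8,1.6]]]
[[[0.4,13.4,-38.4],[0.9,-1.9,1.5]]]
end [ 0.6396 -0.0889  0.2294] [-90.  -22.   10.3]
```

```bash
sed -i "s/np.array(\[.58,.10,.29\])/np.array([.60,.10,.27])/; s/plan(\[(v\[1\],v\[2\]) for v in V\[:3\]\])/plan([(v[1],v[2]) for v in V[:3]],vmax=28)/" s1.py; python3 s1.py | tail -9
```

```text
[ 0.     0.     0.     1.   ]]
L [0.547 0.287 0.228] [-90.1 -42.2  -9.3] 0.0 [  3.1  -1.5 -52.2 115.8  46.1  50.6 -84.4] 26.0
M [0.6  0.1  0.27] [-90. -30.  -0.] 0.0 [  7.5  -8.5 -22.1 111.9   5.9  47.1 -18.1] 66.0
S1 [ 0.64  -0.089  0.229] [-90.  -22.   10.3] 0.0 [ 21.3   3.4 -12.  103.1  -8.2  53.1  23.5] 42.0
S2 [ 0.64  -0.089  0.139] [-90.  -22.   10.3] 0.0 [ 21.2   7.7 -12.2 109.3  -8.3  42.7  24.7] 10.0
21 rows
[[[14,-20,-5],[0,0,0]],[[14,-20,-5],[0,0,0]],[[13,-20,-4],[0,0,0]],[[14,-20,-5],[0,0,0]],[[13.3,-20,-4.2],[0,0,0]],[[11,3,-22],[0.7,-0.9,1.5]],[[11,3,-22],[0.7,-0.9,1.5]],[[11,2,-22],[0.7,-1,1.5]],[[10,1,-23],[0.7,-0.9,1.5]],[[10,1,-23],[0.7,-1,1.5]],[[9,0,-23],[0.7,-0.9,1.6]],[[9,0,-23],[0.7,-1,1.5]]]
[[[9.3,-0.3,-22.9],[0.7,-0.9,1.6]],[[2,7,-24],[0.6,-1.2,1]],[[1,7,-24],[0.6,-1.2,1]],[[1,6,-24],[0.6,-1.1,1]],[[1,6,-24],[0.5,-1.2,1]],[[0,6,-24],[0.6,-1.1,1]],[[0,5,-24],[0.5,-1.2,1]],[[-1,6,-24],[0.6,-1.1,1]],[[-0.4,4.9,-23.2],[0.5,-1.2,0.9]]]
end [ 0.6397 -0.0889  0.2294] [-90.  -22.   10.3]
```

Request:
carry_out(
  targets=[
    [[7, -10, -3], [0, 0, 0]],
    [[14, -20, -5], [0, 0, 0]],
    [[14, -20, -5], [0, 0, 0]],
    [[13, -20, -4], [0, 0, 0]],
    [[20, -30, -6], [0, 0, 0]],
    [[11, 3, -22], [0.7, -0.9, 1.5]],
    [[11, 3, -22], [0.7, -0.9, 1.5]],
    [[11, 2, -22], [0.7, -1, 1.5]],
    [[10, 1, -23], [0.7, -0.9, 1.5]],
    [[10, 1, -23], [0.7, -1, 1.5]],
    [[9, 0, -23], [0.7, -0.9, 1.6]],
    [[9, 0, -23], [0.7, -1, 1.5]],
  ],
)

```text
time_s: 22.45
tool_pos: [0.591, 0.1224, 0.2628]
tool_rot: [-90.2, -31.3, -1.0]
force: [-0.3, -0.8, -2.3]
grip_width: 0.0114
```

Request:
carry_out(
  targets=[
    [[9.3, -0.3, -22.9], [0.7, -0.9, 1.6]],
    [[2, 7, -24], [0.6, -1.2, 1]],
    [[1, 7, -24], [0.6, -1.2, 1]],
    [[1, 6, -24], [0.6, -1.1, 1]],
    [[1, 6, -24], [0.5, -1.2, 1]],
    [[0, 6, -24], [0.6, -1.1, 1]],
    [[0, 5, -24], [0.5, -1.2, 1]],
    [[-1, 6, -24], [0.6, -1.1, 1]],
    [[-0.4, 4.9, -23.2], [0.5, -1.2, 0.9]],
    [[0, 0, 0], [0, 0, 0]],
    [[0, 0, 0], [0, 0, 0]],
    [[0, 0, 0], [0, 0, 0]],
  ],
)

```text
time_s: 23.65
tool_pos: [0.6386, -0.087, 0.228]
tool_rot: [-89.9, -21.9, 10.4]
force: [0.6, -0.3, -3.8]
grip_width: 0.0116
```

```bash
cat > sv.py <<'E'
from ft import *
from look import *
import sys
n=sys.argv[1]; o=env.get_obs();print(o['time_s'],np.round(o['qpos'],2).tolist(),o['tool_pos'],o['tool_rot'],o['force'],o['grip_width'])
rel=np.load('rel2.npy')
sl=dict(side=(140,285,255,400),scene=(160,315,220,360))
for c in('side','scene'):
    Tt=toolpose()@np.linalg.inv(rel)
    im,cam=snap(n+c,c); b=im[:,:,::-1]; r0,r1,c0,c1=sl[c]; f=4
    z=cv2.resize(b[r0:r1,c0:c1],None,fx=f,fy=f,interpolation=cv2.INTER_CUBIC)
    for zz,col in((12,(0,255,0)),(0,(0,255,255))):
        P=rect(-85,85,-34,34,zz)@Tt[:3,:3].T+Tt[:3,3]
        cv2.polylines(z,[np.round(((proj(cam,P)-[c0,r0]+.5)*f-.5)*8).astype(int)],True,col,1,cv2.LINE_AA,shift=3)
    cv2.imwrite(f'pics/{n}{c}z.png',z)
E
python3 sv.py y1
```

```text
23.65 [22.49, 3.35, -13.33, 103.3, -8.18, 53.01, 23.51] [ 0.63864492 -0.08697082  0.22799381] [-89.94639554 -21.91631377  10.42546329] [ 0.6223778  -0.32016998 -3.75788449] 0.011642640924843978
```

View pics/y1sidez.png

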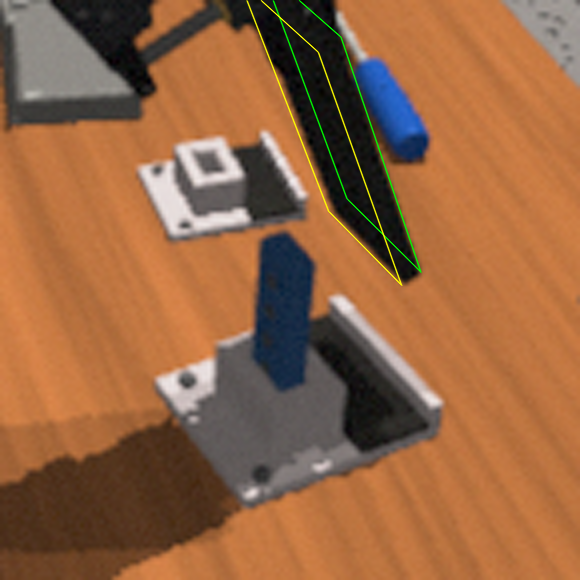

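View pics/y1scenez.png

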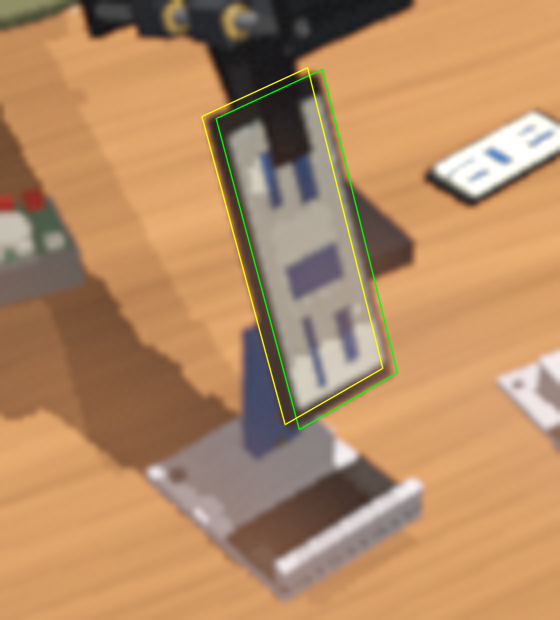

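```bash
cat > s2.py <<'E'
from ft import *
import sys
rel=np.load('rel2.npy'); o=env.get_obs();print(o['time_s'],o['tool_pos'],o['tool_rot'],o['force'],o['grip_width'])
Sd=tabpose_lean(*STANDO,-.0365,.012,69.5)@rel
F=np.eye(4);F[:3,:3]=rz(STANDO[1]);F[:3,3]=STANDO[0]
Tn=np.linalg.inv(F)@toolpose()@np.linalg.inv(rel); print('tablet in stand',Tn[:3,3].round(4),'foot back',(Tn@[.085,0,0,1])[:3].round(4),'lean',np.degrees(np.arccos(Tn[2,2])).round(2),'y.z',Tn[2,1].round(3))
plan([(Sd[:3,3]+[0,0,float(a)/1000],Sd[:3,:3],float(v)) for a,v in zip(sys.argv[1::2],sys.argv[2::2])])
E
python3 s2.py 30 25 15 8
```

```text
23.75 [ 0.63895804 -0.08692962  0.22869128] [-90.00098576 -21.97947369  10.47452695] [-0.30368102  0.18582682 -3.32338104] 0.011961148891776529
tablet in stand [-0.0058 -0.0021  0.1801] foot back [-0.0376 -0.0022  0.1013] lean 68.02 y.z -0.0
5 rows
[[[-7,18,-1],[0,0.1,0.5]],[[-6,18,-1],[0,0,0.5]],[[-6.3,18.9,-0.1],[-0.1,0.1,0.5]],[[-3,7,0],[0,0,0]],[[-2.2,7,0],[0,0,0]]]
end [ 0.6415 -0.0886  0.1556] [-90.  -20.5  10.3]
```

Request:
carry_out(
  targets=[
    [[-7, 18, -1], [0, 0.1, 0.5]],
    [[-6, 18, -1], [0, 0, 0.5]],
    [[-6.3, 18.9, -0.1], [-0.1, 0.1, 0.5]],
    [[-3, 7, 0], [0, 0, 0]],
    [[-2.2, 7, 0], [0, 0, 0]],
    [[0, 0, 0], [0, 0, 0]],
    [[0, 0, 0], [0, 0, 0]],
    [[0, 0, 0], [0, 0, 0]],
    [[0, 0, 0], [0, 0, 0]],
  ],
)

```text
time_s: 24.65
tool_pos: [0.6424, -0.0904, 0.1568]
tool_rot: [-90.1, -20.6, 10.1]
force: [0.5, -0.4, -2.8]
grip_width: 0.0111
```

```bash
python3 s2.py 0 5; python3 sv.py y2
```

```text
24.65 [ 0.64235532 -0.09044732  0.15681637] [-90.08136883 -20.59157262  10.14622135] [ 0.51300852 -0.42830717 -2.84349758] 0.01113816992468678
tablet in stand [-0.0074  0.0021  0.1079] foot back [-0.0373  0.0023  0.0283] lean 69.41 y.z -0.001
4 rows
[[[-2,4,1],[0,0,0]],[[-1,4,0],[0,0,0]],[[-2,4,1],[0.1,-0.1,0]],[[-1.2,3,0],[0,0,0.1]]]
end [ 0.6415 -0.0886  0.1406] [-90.  -20.5  10.3]
24.65 [21.93, 7.77, -13.39, 106.7, -6.55, 46.39, 22.81] [ 0.64235532 -0.09044732  0.15681637] [-90.08136883 -20.59157262  10.14622135] [ 0.51300852 -0.42830717 -2.84349758] 0.01113816992468678
```

View pics/y2sidez.png

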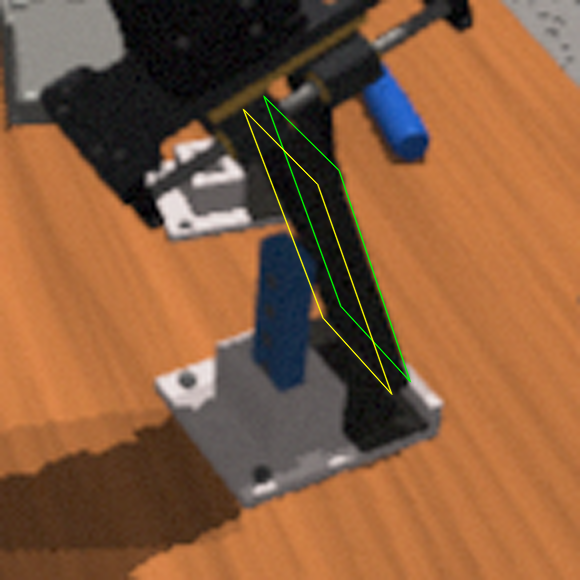

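View pics/y2scenez.png

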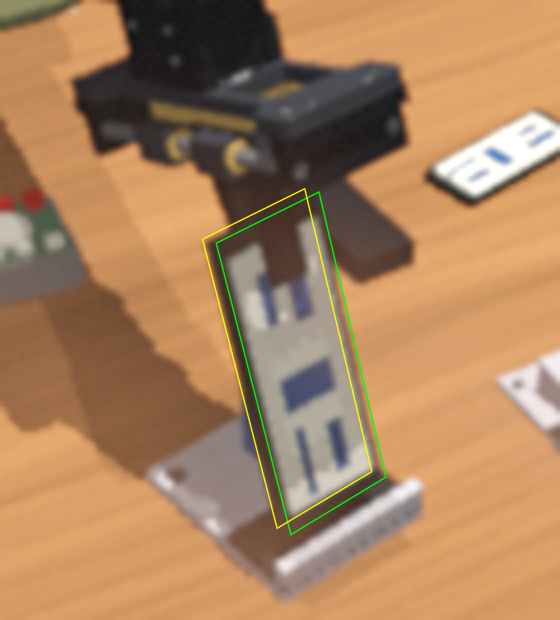

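Request:
carry_out(
  targets=[
    [[-2, 4, 1], [0, 0, 0]],
    [[-1, 4, 0.8], [0, 0, 0]],
    [[-1.5, 3, 0], [0.1, -0.1, 0]],
    [[-1, 2, 0], [0, 0, 0.1]],
    [[0, 0, 0], [0, 0, 0]],
    [[0, 0, 0], [0, 0, 0]],
    [[0, 0, 0], [0, 0, 0]],
  ],
)

```text
time_s: 25.45
tool_pos: [0.6411, -0.0887, 0.1417]
tool_rot: [-90.0, -20.4, 10.2]
force: [1.6, 0.3, -2.2]
grip_width: 0.0116
```

```bash
python3 s2.py 0 5; python3 sv.py y3
```

```text
25.45 [ 0.64105289 -0.08868591  0.14169648] [-89.98591325 -20.41873579  10.24542585] [ 1.56746096  0.27446847 -2.1984212 ] 0.011578605844460693
tablet in stand [-0.0062  0.      0.0927] foot back [-0.0359  0.      0.0131] lean 69.58 y.z 0.0
1 rows
[[[0,1.2,0],[0,-0.1,-0.1]]]
end [ 0.6415 -0.0886  0.1406] [-90.  -20.5  10.4]
25.45 [21.83, 8.55, -13.47, 107.64, -6.5, 44.87, 22.92] [ 0.64105289 -0.08868591  0.14169648] [-89.98591325 -20.41873579  10.24542585] [ 1.56746096  0.27446847 -2.1984212 ] 0.011578605844460693
```

View pics/y3sidez.png

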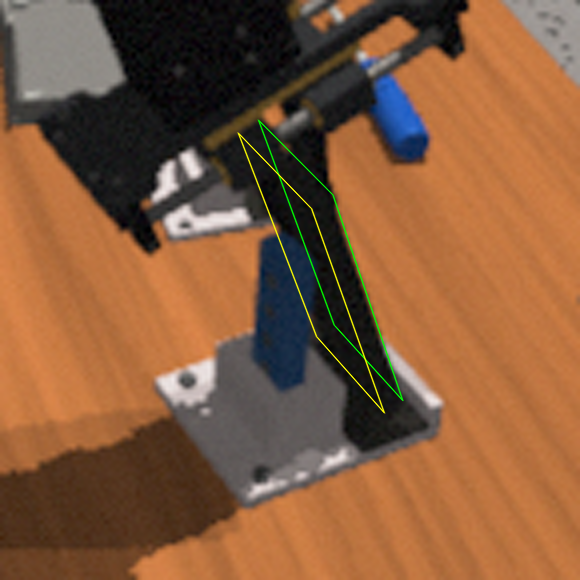

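View pics/y3scenez.png

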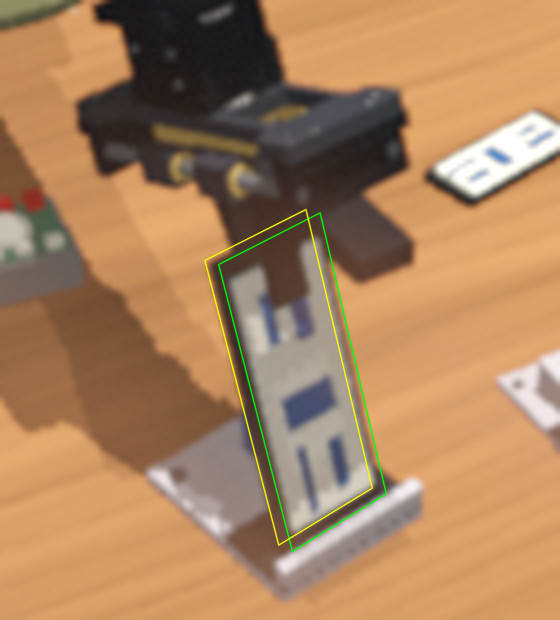

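Request:
carry_out(
  targets=[
    [[-0.2, 0.9, 0], [0, 0, 0]],
    [[-0.3, 0.9, 0], [0, 0, 0]],
    [[0, 0, 0], [0, 0, 0]],
    [[0, 0, 0], [0, 0, 0]],
    [[0, 0, 0], [0, 0, 0]],
  ],
)

```text
time_s: 26.05
tool_pos: [0.6416, -0.089, 0.1414]
tool_rot: [-90.0, -20.5, 10.2]
force: [-4.5, -0.9, 6.6]
grip_width: 0.0116
```

Request:
carry_out(
  targets=[
    [[0, 0, 0], [0, 0, 0]],
    [[0, 0, 0], [0, 0, 0]],
    [[0, 0, 0], [0, 0, 0]],
    [[0, 0, 0], [0, 0, 0]],
  ],
  jaw=0.4,
)

```text
time_s: 26.45
tool_pos: [0.6412, -0.0884, 0.1397]
tool_rot: [-90.0, -20.4, 10.3]
force: [0.3, 0.0, 0.1]
grip_width: 0.032
```

```bash
python3 s2.py 0 5; python3 sv.py y4
```

```text
26.45 [ 0.64115239 -0.08841337  0.13965925] [-89.97039769 -20.40726367  10.25626595] [0.3238665  0.02600569 0.06172396] 0.03200920585177459
tablet in stand [-0.0064 -0.0002  0.0907] foot back [-0.036  -0.0002  0.011 ] lean 69.59 y.z 0.0
1 rows
[[[0.6,-0.7,-0.2],[0,0,-0.1]]]
end [ 0.6415 -0.0886  0.1405] [-90.  -20.5  10.3]
26.45 [21.81, 8.68, -13.48, 107.74, -6.49, 44.66, 22.93] [ 0.64115239 -0.08841337  0.13965925] [-89.97039769 -20.40726367  10.25626595] [0.3238665  0.02600569 0.06172396] 0.03200920585177459
```

View pics/y4sidez.png

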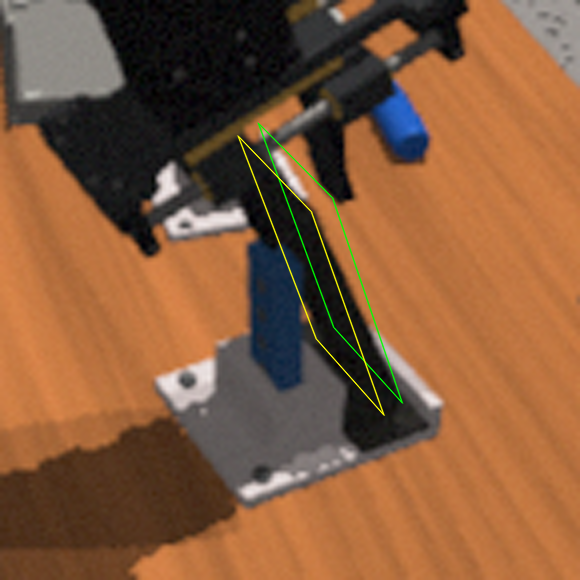

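View pics/y4scenez.png

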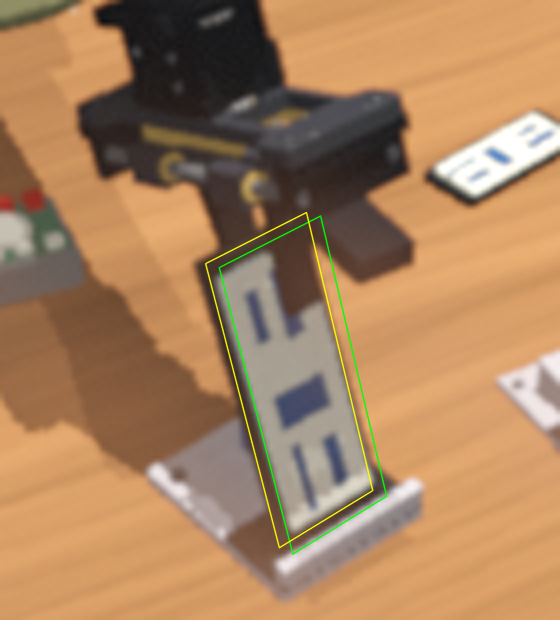

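Request:
carry_out(
  targets=[
    [[0, 0, 0], [0, 0, 0]],
    [[0, 0, 0], [0, 0, 0]],
    [[0, -10, 0], [0, 0, 0]],
    [[0, -25, 0], [0, 0, 0]],
    [[0, -40, 0], [0, 0, 0]],
    [[0, -40, 0], [0, 0, 0]],
    [[0, -25, 0], [0, 0, 0]],
    [[0, 0, 0], [0, 0, 0]],
    [[0, 0, 0], [0, 0, 0]],
  ],
  jaw=0.6,
)

```text
time_s: 27.45
tool_pos: [0.5931, -0.0975, 0.2721]
tool_rot: [-90.0, -20.5, 10.3]
force: [-0.6, 0.1, -1.1]
grip_width: 0.0523
```

```bash
cat > fin.py <<'E'
from ft import *
from look import *
import sys
n=sys.argv[1]; o=env.get_obs();print(o['time_s'],o['tool_pos'],o['force'],o['grip_width'])
obs=[]; obm={}
sl=dict(side=(140,285,255,400),scene=(160,315,220,360))
for c in('scene','side'):
    im,cam=snap(n+c,c); r=env.outline_of(c,'tablet')
    pc=proj(cam,[.65,-.087,.092])[0]
    cand=[d for d in r if np.hypot(*(np.array(d['xy'])-pc))<30]; print(c,[(round(d['p'],2),np.round(d['xy'])) for d in r],pc)
    r0,r1,c0,c1=sl[c]; cv2.imwrite(f'pics/{n}{c}z.png',cv2.resize(im[r0:r1,c0:c1,::-1],None,fx=4,fy=4,interpolation=cv2.INTER_CUBIC))
    if cand: obs.append((cam,cv2.resize(cand[0]['mask'].astype(np.uint8),(1120,840),interpolation=cv2.INTER_NEAREST)>0))
def st(q):
    Tt=tabpose_lean(STANDO[0],STANDO[1]+q[2],q[0]/1000,.012,q[3]); Tt[:3,3]+=rz(STANDO[1])[:,1]*q[1]/1000; return Tt
F=np.eye(4);F[:3,:3]=rz(STANDO[1]);F[:3,3]=STANDO[0]
for ob in (obs,obs[:1],obs[1:]):
    q,v=run(ob,st,[-38,0,0,66],[3,3,3,3]); print(np.round(q,2),round(v,3),'tablet in stand',(np.linalg.inv(F)@st(q))[:3,3].round(4))
E
python3 fin.py z1
```

```text
27.45 [ 0.59310516 -0.0974572   0.27214069] [-0.5545384   0.08726211 -1.14726703] 0.052320535144410145
scene [(0.75, array([345., 200.])), (0.65, array([293., 251.])), (0.39, array([130., 290.]))] [291.48845942 254.06134848]
side [(0.98, array([210., 176.])), (0.61, array([332., 207.])), (0.47, array([322., 216.]))] [332.11825502 210.0259878 ]
[-36.7    1.47  -1.83  65.16] 0.093 tablet in stand [-0.001   0.0015  0.0891]
[-35.72   0.66   0.54  65.13] 0.037 tablet in stand [0.     0.0007 0.0891]
[-36.68   2.82  -2.48  65.19] 0.128 tablet in stand [-0.001   0.0029  0.0892]
```

View pics/z1sidez.png

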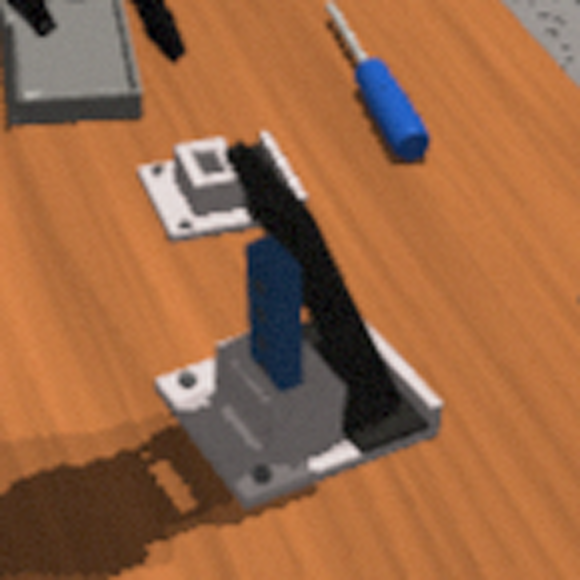

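View pics/z1scenez.png

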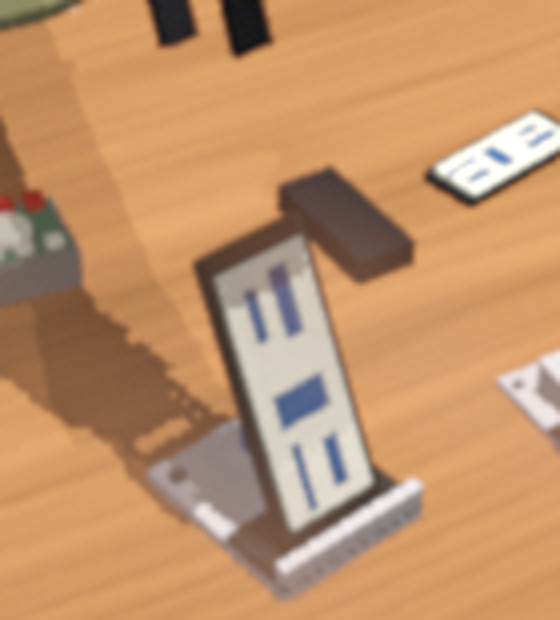

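Request:
carry_out(
  targets=[
    [[0, -20, 0], [0, 0, 0]],
    [[0, 0, 0], [0, 0, 0]],
    [[0, 0, 0], [0, 0, 0]],
    [[0, 0, 0], [0, 0, 0]],
    [[0, 0, 0], [0, 0, 0]],
  ],
)

```text
time_s: 28.15
tool_pos: [0.586, -0.0984, 0.2886]
tool_rot: [-89.9, -20.3, 10.2]
force: [0.3, -0.3, -0.5]
grip_width: 0.0522
```

```bash
python3 - <<'E'
from ft import *
from look import *
from fit import box
sl=dict(side=(195,255,310,365),scene=(210,300,265,325))
for c in('side','scene'):
    a,_=pickle.load(open(f'pics/z1{c}.pkl','rb')); im,cam=snap('fin'+c,c); r0,r1,c0,c1=sl[c]
    print(c,np.abs(a[r0:r1,c0:c1].astype(int)-im[r0:r1,c0:c1]).mean())
# beam tilt, from side picture
im,cam=pickle.load(open('pics/finside.pkl','rb'))
r0,r1,c0,c1=190,245,305,345; f=10
z=cv2.resize(im[r0:r1,c0:c1,::-1],None,fx=f,fy=f,interpolation=cv2.INTER_CUBIC)
F=rz(STANDO[1])
for t,col in((0,(255,0,255)),(4.5,(0,255,255))):
    Bm=box(-8,8,-15,15,0,110)@Ro.from_euler('y',t,degrees=True).as_matrix().T+[.012,0,.0085]
    P=Bm@F.T+STANDO[0]; h=cv2.convexHull(np.round(((proj(cam,P)-[c0,r0]+.5)*f-.5)*8).astype(np.int32))
    cv2.polylines(z,[h],True,col,1,cv2.LINE_AA,shift=3)
cv2.imwrite('pics/bt.png',z); print(env.get_obs()['time_s'])
E
```

```text
side 3.3376767676767676
scene 2.674320987654321
28.25
```

View pics/bt.png

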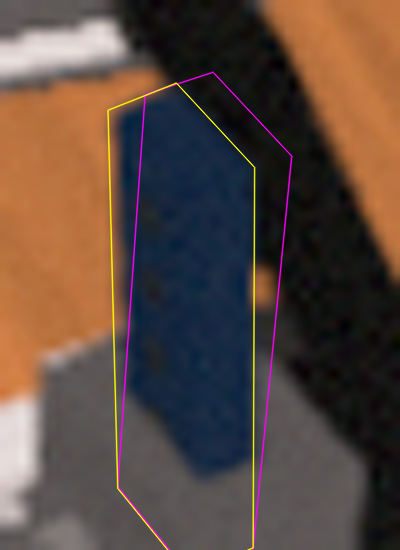

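```bash
python3 -c "
from cell import env
print(env.sign_off()); o=env.get_obs(); print(o['time_s'])"
```

```text
the job is handed in; nothing more can be done
None
the job is handed in; nothing more can be done
```

The job is handed in after about 28 s of the 69 s allowed. By my last camera checks it meets every condition, but the system reported no verdict.

- **Long beam:** I moved it from the rack into the socket of the middle-sized stand, fully home, and let go. The tablet's weight now tips it back about 4 degrees within the socket's play; the limit is 8.
- **Tablet in the tray:** I leaned it on the high wall at about 48 degrees, screen up, and let go. The cameras confirmed it stayed there before I took it again by its raised end.
- **Tablet on the stand:** It is upright with its foot on the pad, its back on the beam and its screen to the lip.
    - Lean is about 65 degrees from level; the nominal was 68, because the beam tipped.
    - The origin is at about stand x -1 mm, y +1.5 mm and z 89 mm, all well inside the limits.
- **At hand-in:** The gripper was open and clear of everything. The last two camera views differed only slightly, so nothing appeared to be moving. I planned paths clear of the other objects and the late pictures showed nothing out of place, but I did not measure them again at the end.

**Disagreement:** The two camera fits disagreed a little on the tablet's final turn about the vertical (+0.5 and -2.5 degrees). The side view was the poorer of the two, since the tablet was seen there against dark parts.

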